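# Tip rejected cupcakes through the sprung flap of a scrap hopper and nest the pans

## Task

Tip the two rejected cupcakes out of the medium scoop pan into the scrap hopper: press the sprung flap open with the pan's nose, hold it open with the pan until both cupcakes have dropped in, then draw the pan out so that the flap springs shut. Then nest the pans in size order, noses the same way: the emptied medium pan inside the large pan, and the small pan inside the medium one, each lying flat on the floor of the next. Do not touch the cupcakes with the gripper, do not fling or drop the pans, and leave the large pan and the things round about where they stand.

Things in the scene. Friction and masses are not known exactly. Their poses are not given: they have to be found in the camera images.
- medium_pan: Bare steel scoop pan holding two cupcakes side by side: 120 long (x) x 176 wide (y) mm, back and side walls 50 high, 3 thick (sides half as high over the last 40 mm), floor 3 mm, no front wall; about 0.25 kg. Origin: centre of its underside; x points to the nose, z up. Back wall at x -60. The cupcakes slide or roll out over the nose at 30 to 60 degrees nose-down.
- medium_pan_nose (a point): Middle of the medium pan's nose edge, underside, at (+60, 0, +4.5) mm from its origin; axes parallel to the pan's. The floor is flat to x +28 mm and from there ramps up at 8 degrees to this edge.
- medium_pan_grip (a point): Grip point on the medium pan's handle tab, at (-83, -20, +86) mm from its origin; axes parallel to the pan's. The steel tab, 40 wide (y), 10 thick, 68 long, rises from the back wall top, leaning back 30 degrees along pan direction (-0.5, 0, 0.87); 22 mm of it are above this point. Pinch its thickness (along 0.87, 0, 0.5), fingers pointing down along it, so tilted 30 degrees.
- small_pan: Empty pan of the same shape, 96 long (x) x 146 wide (y) mm, walls 50 high, 3 thick, 0.18 kg; origin at the centre of its underside, x to the nose, z up; back wall at x -48, flat floor to x +16, nose edge at x +48, its underside 4.5 mm up. Nested, it has 12 mm play each side in the medium pan: origin best 3 mm toward the nose, 3 mm higher than the medium pan's.
- small_pan_grip (a point): Grip point on the small pan's handle tab, at (-71, +50, +86) mm from its origin; axes parallel to the pan's. The tab is 40 x 10 x 68 mm and leans back 30 degrees exactly as on the medium pan.
- large_pan: Empty pan of the same shape without handle, 150 long (x) x 204 wide (y) mm, walls 42 high, 4 thick, floor 4, 0.8 kg; origin at the centre of its underside, x to the nose, z up; back wall at x -75, flat floor to x +43, nose edge at x +75. The medium pan has 10 mm play each side in it: origin best 3 mm toward the nose, 4 mm higher than the large pan's.
- hopper: Steel scrap hopper fixed on the table: a box 200 (x) x 240 (y) x 170 (z) mm, walls 4 mm; origin at the centre of its underside, x pointing away from the robot, z up. Its top has an opening from x -90 to +40 and y -98 to +98 mm, closed by the flap. A bow handle sticks out 26 mm on each side.
- flap_hinge (a point): Middle of the flap's hinge line, at the near edge of the opening, (-90, 0, 170) mm from the hopper's origin, level with the hopper top; axes parallel to the hopper's, hinge along y. A 10 mm strip of fixed top lies between it and the hopper's near face.
- flap (a joint): Flap angle in rad: 0 shut (level with the hopper top), up to 1.3 pushed down and in. The flap, a 128 x 190 mm aluminium plate, is hinged along the near edge, so its far edge swings down; a spring shuts it: 0.1 N m to start it, 0.18 N m at 1 rad (2 to 3 N at 60 mm from the hinge). The cupcakes' weight does not open it.
- cupcake_1: Chocolate cupcake in a pleated paper cup, 76 mm across, 64 mm high, about 62 g, standing in the medium pan on its +y side; origin at the centre of its underside, z up.
- cupcake_2: Chocolate cupcake, 76 mm across, 63 mm high, standing in the medium pan on its -y side; origin at the centre of its underside, z up.
- spice_jar: Bystander: spice jar 47 mm across, 98 mm high; origin at the centre of its underside.
- timer: Bystander: round kitchen timer 62 mm across, 44 mm high; origin at the centre of its underside.
- tape_roll: Bystander: roll of tape lying flat, 100 mm across, 25 mm high; origin at the centre of its underside.
- deli_cup: Bystander: clear deli cup 109 mm across, 72 mm high; origin at the centre of its underside.
There are look-alikes about, which are no part of the job. What is shaped like the medium_pan but pink is not meant.

How it is judged:
By the outcome, as a careful person would: the job done as asked, in the order asked, and still so for the second after the job is handed in, with the robot touching nothing.
It also fails if it takes over 72 s, if anything falls off the work surface, if the arm or the gripper's body presses on something with over 40 N, if the wrist force passes 120 N, or if a joint passes its speed limit or range.

## Robot

A 6-joint arm with a two-finger parallel gripper is mounted at the origin on the work surface; the furniture and walls round the work are solid. World frame = base frame: x ahead of the robot, y to its left, z up, the work surface at z = 0. Lengths are in m, angles in rad, forces in N, time in s.
With the tool pointing down it reaches from about 0.35 to 0.975 m from the base axis. Payload 4.9 kg.
Tool frame: the origin (TCP) lies midway between the tips of the shut fingers; the grasp point (between the pads) lies ctrl.grip_point_offset behind it (ctrl.grip_point_offset is the distance from the TCP to the grasp point, in m); x points along the fingers, y is the direction in which the jaws open and shut, and the axes are right-handed (so a half turn about x gives the same grasp; the last joint's range is limited). The gripper opens to 85 mm and grips with 20 to 120 N. Pads are 22 mm wide; open, the fingers measure 114 mm over their backs; the gripper's body (76 mm by 85 mm) begins 54 mm behind the grasp point. The pads swing forward as they close: fully open they stand 13 mm farther back than shut.
Start: joints at [-1.238, 0.053, 1.613, -0, 1.476, -0.119], TCP at [0.273, -0.562, 0.193] pointing down, gripper open.
Joint ranges: [-3.01, 3.01], [-1.01, 2.22], [0.06, 2.58], [-1.02, 4.17], [0.09, 2.62], [-3.14, 3.14]. Speed limits (rad/s): [2.57, 2.57, 3.14, 3.14, 3.14, 3.14].

## Interface

Orientations are given as a rotation vector (axis times angle).
In Python, from station import ctrl gives the robot as it stands. The module is installed in compiled form; this text tells all that it offers.
- The arm moves only by the tool drive_tool, never from a script. Its argument "commands" is text: rows parted by semicolons, each of 5 numbers parted by spaces: the closure, from -1 (fully open) to 1 (shut), so that 0 is half open, then the shift along the tool's x, y, z in units of 40 mm (1.0 is 40 mm), then the turn about the tool's x in units of 5 degrees (1.0 is 5 degrees). A call has 1 to 8 rows; each row is the pose to reach, as a shift and turn from the pose commanded when the call began, along the tool's axes at that moment; what a row does not reach only later rows make up. A row lasts 1/12 s, in which the tool goes at most 41.7 mm and 7.16 degrees, less where a joint would pass 70% of its speed; a pose out of reach is approached as far as the arm can. A call with a gripper value outside its range is refused whole. The fingers move at their own pace and stop on an object; "newtons" is the grip in N (left out, the last holds). Time passes only in rows, so rows that repeat a pose let the fingers close. It gives the time, the measured TCP pose, the force and the opening at its end, in the units of the state.
- ctrl.get_obs(): the state, without advancing time (a new reading comes with each control period).
- ctrl.get_image(name): name is "scene" or "top" or "wrist"; returns (picture, depth): 420x560x3 uint8, blue, green, red; 420x560 float32, m along the optical axis (not along the pixel's ray), 0 where there is no reading.
- ctrl.camera_info(name): a dict with "K" (3x3 intrinsics, pixels), "k1" (the pictures are not rectified: a ray, as slopes to the right and down, at radius r is drawn at 1 + k1 r^2 times it, then the intrinsics apply), "T" (4x4, takes a point from camera to world coordinates). Camera axes: x right, y down, z forward; pixel columns grow to the right and rows downward; lengths in m; the calibration is good to about 2 mm. A picture is of the moment at which its call begins: read the wrist's pose just before it. camera_info takes no time and is no camera call; for the wrist camera it gives the pose at the moment of the call.
- ctrl.finish_job(): hands the job in, once; it reports no verdict.
The state is a dict: "t": time; "q": joint angles; "dq": joint speeds; "effort": joint torques, N m; "tool_pos": TCP position; "tool_rot": TCP orientation; "contact_force": force on the tool from outside, world axes, zero at the start; "wrist_torque": the same for the moment, N m; "opening": finger opening in m.
Only numpy, scipy, OpenCV 4.12 (cv2) and the standard library are available. Lean on these libraries where they do the work, as an engineer would, in place of code of your own. Each camera call takes 0.05 s, during which the arm holds its last target.

## Working session

There is one attempt and no reset: what is moved stays moved. The work goes in short steps, Python scripts to look and compute and a tool call to move; the robot and the scene stay as the last step left them, time stands still between calls to the robot, and variables do not carry over. Pictures are saved under pics/ and viewed, and the job is handed in when it is done.

Besides the shell and the picture viewer there is one more tool, called as name(argument=value, ...) on one line, values as JSON. drive_tool: Moves the arm, as the interface text tells. Its arguments: {"type":"object","properties":{"commands":{"type":"string"},"newtons":{"type":"number"}},"required":["commands"]}

```bash
mkdir -p pics; ls -la; cat > h.py <<'E'
import numpy as np, cv2, pickle
from scipy.spatial.transform import Rotation as R
from station import ctrl
def snap(n,tag):
    ci=ctrl.camera_info(n); im,d=ctrl.get_image(n)
    cv2.imwrite(f'pics/{tag}.png',im); pickle.dump((im,d,ci),open(f'pics/{tag}.pkl','wb')); return im,d,ci
def load(tag): return pickle.load(open(f'pics/{tag}.pkl','rb'))
def slopes(ci,u,v):
    K=ci['K']; a=np.array([(u-K[0,2])/K[0,0],(v-K[1,2])/K[1,1]],float); s=a.copy()
    for _ in range(20): s=a/(1+ci['k1']*(s**2).sum(0))
    return s
def ray(ci,u,v):
    s=slopes(ci,u,v); T=ci['T']; d=T[:3,:3]@np.array([s[0],s[1],1.]); return T[:3,3],d
def onz(ci,u,v,z):
    o,d=ray(ci,u,v); return o+d*(z-o[2])/d[2]
def depthpt(ci,D,u,v):
    o,d=ray(ci,u,v); return o+d*D[int(v),int(u)]
def cloud(ci,D):
    H,W=D.shape; v,u=np.mgrid[:H,:W]; s=slopes(ci,u.ravel().astype(float),v.ravel().astype(float))
    T=ci['T']; P=(T[:3,:3]@np.vstack([s,np.ones(s.shape[1])]))*D.ravel()+T[:3,3:4]
    P=P.T.reshape(H,W,3).copy(); P[D==0]=np.nan; return P
def proj(ci,P):
    T=np.linalg.inv(ci['T']); p=T[:3,:3]@np.asarray(P,float)+T[:3,3]; s=p[:2]/p[2]; s=s*(1+ci['k1']*(s@s)); K=ci['K']
    return K[0,0]*s[0]+K[0,2],K[1,1]*s[1]+K[1,2]
def tool():
    o=ctrl.get_obs(); return np.array(o['tool_pos']),R.from_rotvec(o['tool_rot']).as_matrix(),o
E
python3 - <<'E'
from h import *
np.set_printoptions(precision=4,suppress=True)
p,M,o=tool(); print(o); print(M, ctrl.grip_point_offset)
for n in('scene','top','wrist'):
    im,d,ci=snap(n,n+'0'); print(n,ci)
E
```

```text
total 12
drwxr-xr-x  3 agent agent 4096 Dec  6 08:13 .
drwxr-xr-x 23 root  root  4096 Dec  6 08:13 ..
drwxr-xr-x  2 agent agent 4096 Dec  6 08:13 pics
{'t': 0.0, 'q': array([-1.238 ,  0.0534,  1.6143,  0.    ,  1.476 , -0.119 ]), 'dq': array([ 0.0005, -0.0005, -0.0005, -0.0018,  0.0003, -0.0021]), 'effort': array([  0.0005, -39.3674, -37.0178,  -0.0001,   0.0071,   0.    ]), 'tool_pos': array([ 0.2726, -0.5616,  0.1915]), 'tool_rot': array([ 1.9713,  0.4551, -1.9717]), 'contact_force': array([ 0.0127, -0.4273,  0.5921]), 'wrist_torque': array([ 0.0169, -0.0741,  0.0497]), 'opening': 0.08541115606110497}
[[-0.0006  0.4366 -0.8997]
 [ 0.0019 -0.8997 -0.4366]
 [-1.     -0.002  -0.0003]] 0.0187
scene {'K': array([[532.0448,   0.    , 270.0633],
       [  0.    , 532.0448, 215.0914],
       [  0.    ,   0.    ,   1.    ]]), 'k1': -0.12688162585718507, 'T': array([[ 0.7034, -0.5   ,  0.5053, -0.427 ],
       [-0.7105, -0.4739,  0.5202, -0.9687],
       [-0.0207, -0.7249, -0.6885,  1.3718],
       [ 0.    ,  0.    ,  0.    ,  1.    ]])}
top {'K': array([[542.5185,   0.    , 281.1343],
       [  0.    , 542.5185, 199.8916],
       [  0.    ,   0.    ,   1.    ]]), 'k1': -0.0492945757441408, 'T': array([[-0.0109, -0.9883,  0.1518,  0.2203],
       [-0.9999,  0.0126,  0.0105, -0.035 ],
       [-0.0123, -0.1517, -0.9884,  1.6482],
       [ 0.    ,  0.    ,  0.    ,  1.    ]])}
wrist {'K': array([[336.1677,   0.    , 276.7079],
       [  0.    , 336.1677, 209.7885],
       [  0.    ,   0.    ,   1.    ]]), 'k1': -0.055325820229465, 'T': array([[ 0.436 , -0.8603, -0.2641,  0.3399],
       [-0.9   , -0.4172, -0.1266, -0.5291],
       [-0.0012,  0.2929, -0.9561,  0.3726],
       [ 0.    ,  0.    ,  0.    ,  1.    ]])}
```

View pics/scene0.png

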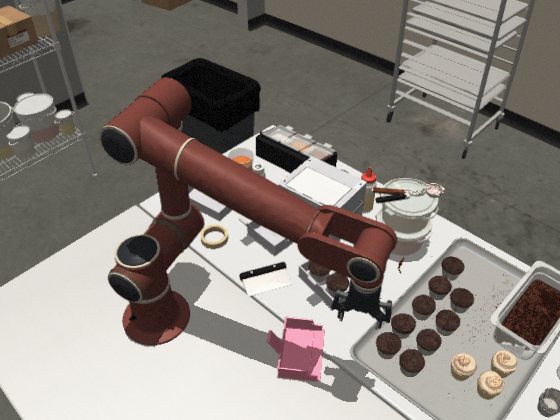

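View pics/top0.png

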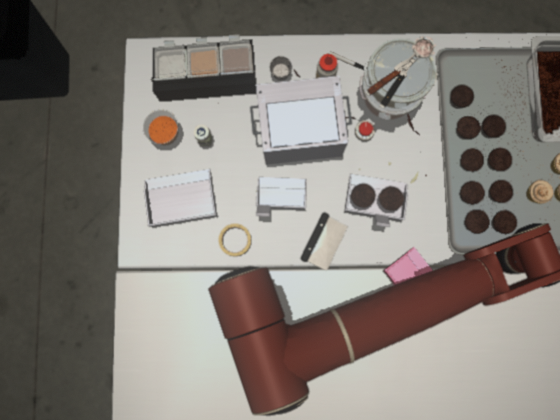

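View pics/wrist0.png

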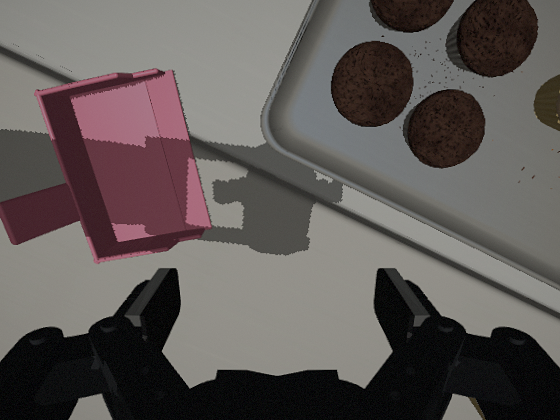

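```bash
python3 - <<'E'
from h import *
im,d,ci=load('top0'); 
cv2.imwrite('pics/topz1.png',cv2.resize(im[150:260,130:430],None,fx=2.6,fy=2.6,interpolation=cv2.INTER_CUBIC))
cv2.imwrite('pics/topz2.png',cv2.resize(im[35:175,140:440],None,fx=2.6,fy=2.6,interpolation=cv2.INTER_CUBIC))
P=cloud(ci,d); np.set_printoptions(precision=3,suppress=True)
for n,(u,v) in dict(table=(330,170),hop=(350,100),flap=(302,122),large=(190,205),small=(285,200),small_handle=(264,211),med_handle=(381,223),cup1=(363,195),cup2=(390,198),tape=(235,252),timer=(365,129),jar=(203,132),orange=(163,130),red=(327,62)).items(): print(n,P[v,u])
E
```

```text
table [ 0.565 -0.17   0.002]
hop [ 0.791 -0.239 -0.001]
flap [ 0.67  -0.081  0.167]
large [0.46  0.262 0.008]
small [ 0.472 -0.029  0.006]
small_handle [0.427 0.031 0.095]
med_handle [ 0.386 -0.303  0.109]
cup1 [ 0.475 -0.26   0.064]
cup2 [ 0.464 -0.338  0.072]
tape [0.314 0.122 0.023]
timer [ 0.68  -0.275  0.052]
jar [0.664 0.21  0.098]
orange [0.692 0.345 0.032]
red [ 0.85  -0.156  0.163]
```

View pics/topz1.png

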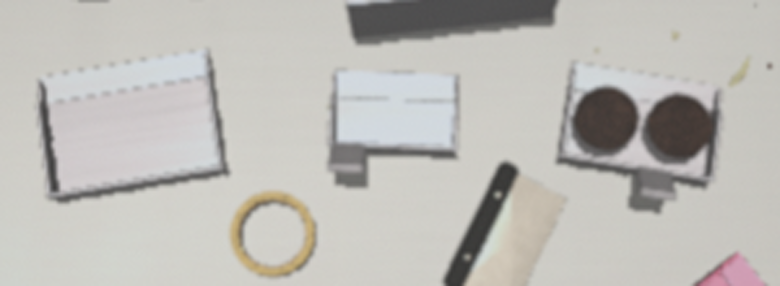

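View pics/topz2.png

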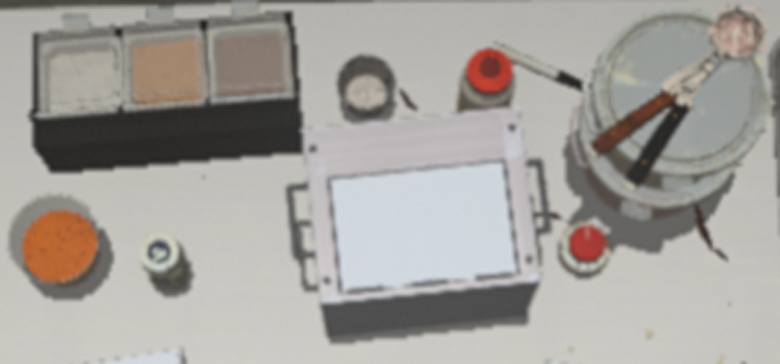

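drive_tool(commands="-1 -1 -0.5 -0.5 1; -1 -1.8 -1.2 -1.2 2.2; -1 -2 -1.9 -1.9 3.4; -1 -2 -2.6 -2.6 4.6; -1 -2 -3.3 -3.3 5.8; -1 -2 -4.1 -4.1 6.8; -1 -2 -4.9 -4.9 6.8; -1 -2 -4.9 -4.9 6.8")

```text
t: 0.82
tool_pos: [0.3646, -0.2964, 0.2728]
tool_rot: [-2.15, 0.148, 2.148]
contact_force: [-0.1, -0.7, -0.1]
opening: 0.0856
```

```bash
python3 - <<'E'
from h import *
np.set_printoptions(precision=4,suppress=True)
p,M,o=tool(); print(o['t'],p,M,o['q'])
im,d,ci=snap('wrist','w1'); print(ci['T'])
im,d,ci=snap('top','t1')
E
```

```text
0.8167 [ 0.3646 -0.2964  0.2728] [[ 0.0012 -0.138  -0.9904]
 [ 0.001  -0.9904  0.138 ]
 [-1.     -0.0011 -0.001 ]] [-0.8423 -0.3639  1.853   0.0015  1.6525  0.8671]
[[-0.1386 -0.9473 -0.2889  0.4383]
 [-0.9903  0.1325  0.0408 -0.3066]
 [-0.0003  0.2918 -0.9565  0.4539]
 [ 0.      0.      0.      1.    ]]
```

View pics/w1.png

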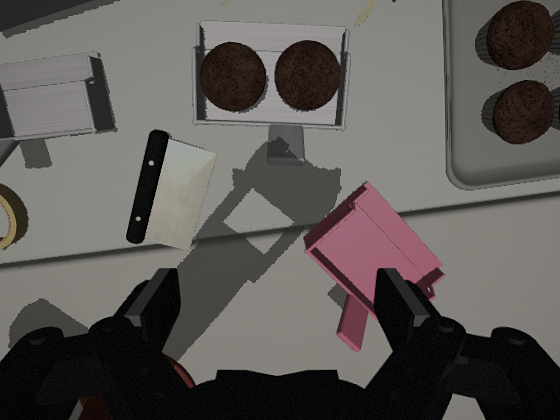

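```bash
python3 - <<'E'
from h import *
np.set_printoptions(precision=4,suppress=True)
im,d,ci=load('w1'); P=cloud(ci,d)
cv2.imwrite('pics/w1z.png',cv2.resize(im[10:180,180:360],None,fx=4,fy=3.5,interpolation=cv2.INTER_CUBIC))
for (u,v) in [(320,180),(286,160),(286,150),(286,140),(286,132),(272,150),(300,150),(240,128),(330,128),(235,75),(308,75)]: print((u,v),P[v,u])
# wall tops: points z 0.044-0.056 near pan
m=(np.abs(P[...,2]-.05)<.006)&(P[...,0]>.36)&(P[...,0]<.6)&(P[...,1]>-.42)&(P[...,1]<-.18)
Q=P[m]; vv,uu=np.nonzero(m)
# tab
t=(P[...,2]>.085)&(P[...,0]>.33)&(P[...,0]<.44)&(P[...,1]>-.36)&(P[...,1]<-.25)
T=P[t]; vv2,uu2=np.nonzero(t); print('tab n',t.sum(),uu2.min(),uu2.max(),vv2.min(),vv2.max(),T.min(0),T.max(0),T.mean(0))
vis=im.copy(); vis[m]=(0,255,0); vis[t]=(0,0,255); cv2.imwrite('pics/w1m.png',cv2.resize(vis[10:180,180:360],None,fx=4,fy=3.5))
E
```

```text
(320, 180) [ 0.335  -0.3524 -0.0019]
(286, 160) [ 0.3852 -0.3088  0.1049]
(286, 150) [ 0.3942 -0.3102  0.0947]
(286, 140) [ 0.4032 -0.3118  0.0799]
(286, 132) [ 0.4107 -0.3132  0.0654]
(272, 150) [nan nan nan]
(300, 150) [ 0.3923 -0.3249  0.0959]
(240, 128) [ 0.4196 -0.2549  0.0001]
(330, 128) [ 0.4073 -0.365   0.0521]
(235, 75) [ 0.4789 -0.2663  0.0644]
(308, 75) [ 0.4678 -0.3449  0.0649]
tab n 32804 97 559 142 419 [ 0.343 -0.36   0.085] [ 0.4031 -0.25    0.4082] [ 0.3738 -0.3092  0.3755]
```

View pics/w1z.png

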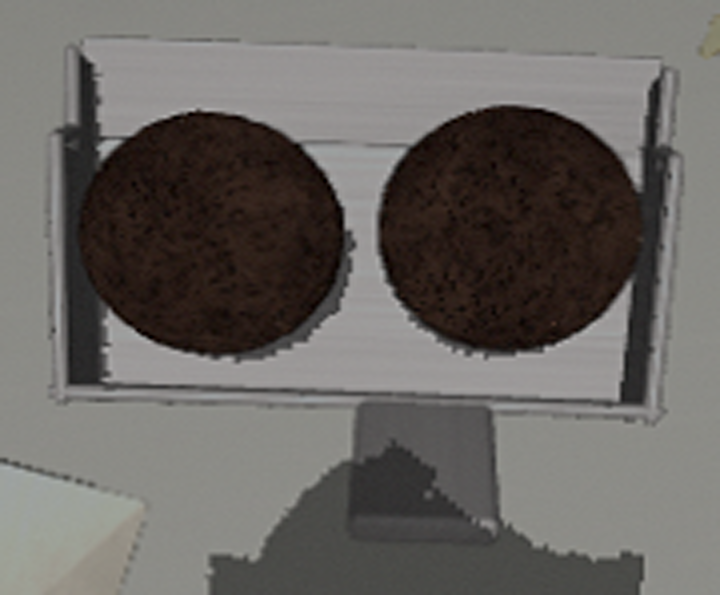

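View pics/w1m.png

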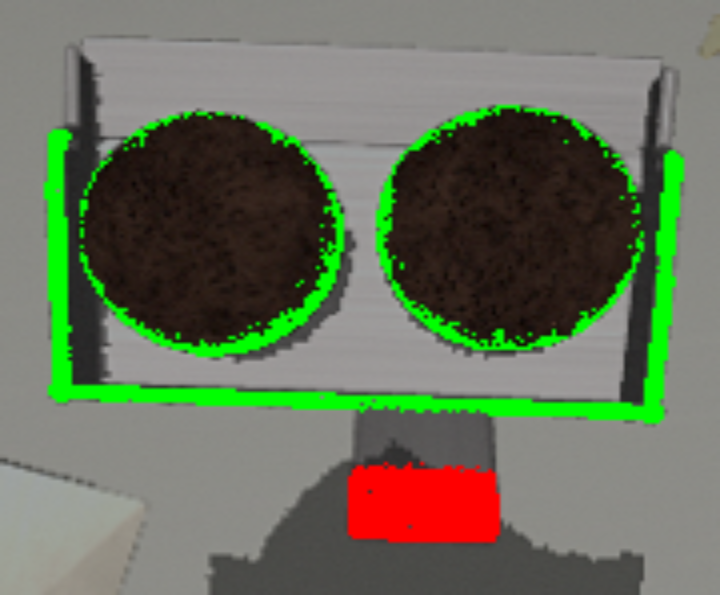

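```bash
cat >> h.py <<'E'
def rectfit(P,zc,dz,box,width):
    x0,x1,y0,y1=box
    m=(np.abs(P[...,2]-zc)<dz)&(P[...,0]>x0)&(P[...,0]<x1)&(P[...,1]>y0)&(P[...,1]<y1)
    m=cv2.erode(m.astype(np.uint8),np.ones((1,1)))>0
    n,lab,st,c=cv2.connectedComponentsWithStats(m.astype(np.uint8),connectivity=8)
    k=[i for i in range(1,n) if st[i,4]>25]; m=np.isin(lab,k)
    Q=P[m]; r=cv2.minAreaRect((Q[:,:2]*1000).astype(np.float32)); return Q,r,cv2.boxPoints(r)
E
python3 - <<'E'
from h import *
np.set_printoptions(precision=4,suppress=True)
im,d,ci=load('w1'); P=cloud(ci,d)
Q,r,b=rectfit(P,.05,.005,(.38,.6,-.42,-.18),.176); print(r,b,Q[:,2].mean())
t=(P[...,2]>.06)&(P[...,2]<.115)&(P[...,0]>.37)&(P[...,0]<.415)&(P[...,1]>-.36)&(P[...,1]<-.26)
T=P[t]; print('tab',T.min(0),T.max(0)); 
rt=cv2.minAreaRect((T[:,:2]*1000).astype(np.float32)); print(rt,cv2.boxPoints(rt))
# back wall line
B=Q[(Q[:,0]<.44)]
vx=None
im,d,ci=load('t1'); Pt=cloud(ci,d)
for nm,a in dict(med=(.05,.006,(.38,.6,-.42,-.18)),large=(.042,.006,(.35,.62,.13,.42)),small=(.05,.006,(.4,.57,-.12,.1)),hop=(.170,.008,(.55,.85,-.25,.12))).items():
    Q,r,b=rectfit(Pt,*a,0); print(nm,len(Q),r); print(b)
cv2.imwrite('pics/t1z.png',cv2.resize(im[40:260,130:430],None,fx=2.6,fy=2.6,interpolation=cv2.INTER_CUBIC))
E
```

```text
((464.3717956542969, -302.3014221191406), (179.49122619628906, 93.54264831542969), 79.67928314208984) [[ 402.2786 -382.2155]
 [ 494.3077 -398.9744]
 [ 526.465  -222.3873]
 [ 434.4359 -205.6284]] 0.05201746929221356
tab [ 0.3781 -0.332   0.0601] [ 0.415  -0.2888  0.1074]
((397.0799560546875, -310.48077392578125), (40.43294906616211, 33.84731674194336), 81.99321746826172) [[ 377.5053 -328.1429]
 [ 411.0227 -332.8575]
 [ 416.6546 -292.8187]
 [ 383.1372 -288.1041]]
med 51 ((437.2923278808594, -231.1991424560547), (67.37715148925781, 33.93280029296875), 48.06227111816406)
[[ 402.1567 -244.9201]
 [ 427.3983 -267.5981]
 [ 472.428  -217.4782]
 [ 447.1863 -194.8001]]
large 209 ((466.71209716796875, 287.9325866699219), (116.04580688476562, 207.52374267578125), 8.436151504516602)
[[394.0944 382.0594]
 [424.5396 176.7811]
 [539.3298 193.8058]
 [508.8846 399.0841]]
small 56 ((446.90625, -42.5519905090332), (17.18819808959961, 97.18280029296875), 6.4341206550598145)
[[432.9211   4.7703]
 [443.8115 -91.8004]
 [460.8914 -89.8743]
 [450.001    6.6964]]
hop 5476 ((695.7769775390625, -79.7314453125), (201.18081665039062, 240.74832153320312), 5.292462348937988)
[[ 584.5121   30.8511]
 [ 606.7187 -208.8708]
 [ 807.0418 -190.314 ]
 [ 784.8353   49.408 ]]
```

View pics/t1z.png

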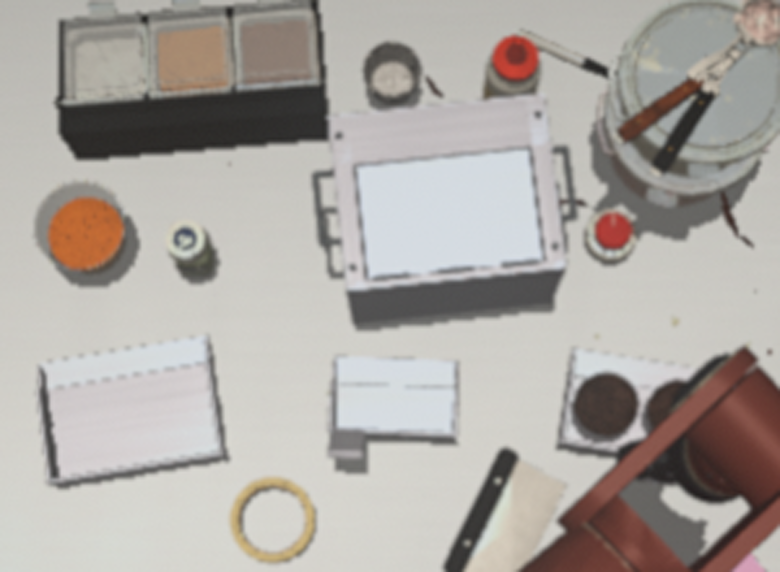

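drive_tool(commands="-1 1 0.1 -0.3 0; -1 2 0.24 -0.55 0; -1 3 0.24 -0.55 0; -1 3.7 0.24 -0.55 0; -1 4.3 0.24 -0.55 0; -1 4.55 0.24 -0.55 0; -1 4.55 0.24 -0.55 0")

```text
t: 1.5
tool_pos: [0.382, -0.312, 0.0873]
tool_rot: [-2.14, 0.149, 2.151]
contact_force: [0.4, 0.3, -0.8]
opening: 0.0852
```

```bash
python3 - <<'E'
from h import *
np.set_printoptions(precision=4,suppress=True)
p,M,o=tool(); print(o['t'],p,o['contact_force'])
im,d,ci=snap('wrist','w2')
P=cloud(ci,d)
t=(P[...,2]>.06)&(P[...,2]<.115)&(P[...,0]>.365)&(P[...,0]<.415)&(P[...,1]>-.35)&(P[...,1]<-.27)
T=P[t]; rt=cv2.minAreaRect((T[:,:2]*1000).astype(np.float32)); print(T.min(0),T.max(0),rt)
B=P[(np.abs(P[...,2]-.0505)<.006)&(P[...,0]>.40)&(P[...,0]<.45)&(P[...,1]>-.40)&(P[...,1]<-.2)]
print(len(B),np.polyfit(B[:,1],B[:,0],1))
E
```

```text
1.5 [ 0.382  -0.312   0.0873] [ 0.4337  0.3106 -0.822 ]
[ 0.3774 -0.3322  0.06  ] [ 0.415  -0.2883  0.1072] ((397.5828857421875, -310.2550354003906), (40.0179328918457, 35.72187423706055), 80.02628326416016)
3851 [0.0923 0.4573]
```

View pics/w2.png

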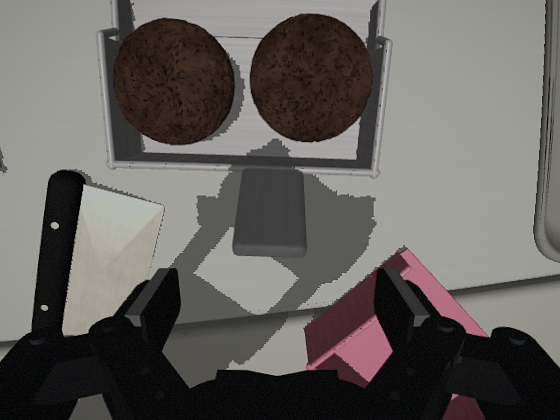

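drive_tool(commands="-0.5 -0.1 -0.08 -0.08 0; 0 -0.1 -0.08 -0.08 0; 0.5 -0.1 -0.08 -0.08 0; 1 -0.1 -0.08 -0.08 0; 1 -0.1 -0.08 -0.08 0; 1 -0.1 -0.08 -0.08 0; 1 -0.1 -0.08 -0.08 0; 1 -0.1 -0.08 -0.08 0", newtons=110)

```text
t: 2.22
tool_pos: [0.3876, -0.3102, 0.0947]
tool_rot: [-2.148, 0.152, 2.148]
contact_force: [-1.2, -1.0, 0.3]
opening: -0.0002
```

```bash
python3 - <<'E'
from h import *
im,d,ci=snap('wrist','w3')
E
```

```text
(no output)
```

View pics/w3.png

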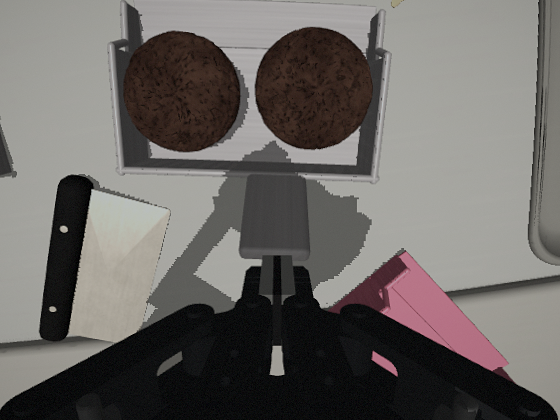

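```bash
python3 - <<'E'
from h import *
np.set_printoptions(precision=4,suppress=True)
p,M,o=tool(); print(p,o['opening'])
im,d,ci=load('w3'); P=cloud(ci,d)
print('TCP px',proj(ci,p),'grasp',proj(ci,p-M[:,0]*.0187), 'camT',ci['T'][:3,3])
t=(P[...,2]>.06)&(P[...,2]<.115)&(P[...,0]>.365)&(P[...,0]<.42)&(P[...,1]>-.35)&(P[...,1]<-.27)
T=P[t]; rt=cv2.minAreaRect((T[:,:2]*1000).astype(np.float32)); print(T.min(0),T.max(0),rt)
for v in range(180,345,10): print(v,P[v,276],P[v,258], d[v,276])
E
```

```text
[ 0.3876 -0.3102  0.0946] -0.0002782631120283811
TCP px (np.float64(277.0985685782829), np.float64(241.41612368577185)) grasp (np.float64(277.17003494674424), np.float64(254.96530477692568)) camT [ 0.4615 -0.3204  0.2757]
[ 0.3769 -0.3322  0.06  ] [ 0.418  -0.2885  0.1077] ((397.50494384765625, -310.2437744140625), (40.12112045288086, 35.891693115234375), 79.68485260009766)
180 [ 0.416  -0.3136  0.0582] [ 0.4178 -0.3019  0.0587] 0.22149405
190 [ 0.411  -0.3129  0.0655] [ 0.413  -0.3016  0.0669] 0.21592943
200 [ 0.4064 -0.3122  0.0728] [ 0.4084 -0.3012  0.0741] 0.21029876
210 [ 0.4027 -0.3117  0.0818] [ 0.404  -0.3009  0.0812] 0.20281546
220 [ 0.3982 -0.3111  0.0872] [ 0.3999 -0.3006  0.0877] 0.19901702
230 [ 0.3948 -0.3106  0.0949] [ 0.3965 -0.3004  0.0955] 0.1926856
240 [ 0.3912 -0.3101  0.1012] [ 0.3926 -0.3001  0.1011] 0.18771133
250 [ 0.3877 -0.3096  0.1069] [ 0.3888 -0.2998  0.1063] 0.18329069
260 [ 0.3987 -0.3112  0.1427] [ 0.3333 -0.2852 -0.0006] 0.14582565
270 [ 0.399  -0.3113  0.1527] [ 0.3958 -0.3029  0.1442] 0.13615054
280 [ 0.3985 -0.3112  0.1601] [ 0.3958 -0.3034  0.1532] 0.1292398
290 [ 0.3984 -0.3112  0.1674] [ 0.3952 -0.3036  0.1601] 0.1222658
300 [ 0.3962 -0.3109  0.1705] [nan nan nan] 0.11997851
310 [ 0.3924 -0.3103  0.1709] [ 0.4005 -0.3056  0.1819] 0.12070176
320 [ 0.3879 -0.3097  0.1705] [ 0.4004 -0.3059  0.1873] 0.122370504
330 [ 0.3832 -0.309   0.17  ] [ 0.4005 -0.3062  0.1923] 0.12426868
340 [ 0.3791 -0.3084  0.1705] [ 0.405  -0.3075  0.2027] 0.12498765
```

```bash
python3 - <<'E'
from h import *
im,d,ci=load('w3'); im2,_,_=load('w2')
a=cv2.resize(im[230:350,220:340],None,fx=4.5,fy=4.5,interpolation=cv2.INTER_CUBIC)
a=cv2.convertScaleAbs(a,alpha=2.2)
cv2.imwrite('pics/w3z.png',a)
P=cloud(ci,d)
for v in range(250,264): print(v,[ (round(float(P[v,u,0]),3),round(float(P[v,u,2]),3)) for u in (266,270,276,282,288)])
E
```

```text
250 [(0.388, 0.106), (0.388, 0.106), (0.388, 0.107), (0.386, 0.105), (0.386, 0.106)]
251 [(0.387, 0.106), (0.387, 0.107), (0.387, 0.106), (0.387, 0.107), (0.385, 0.105)]
252 [(0.387, 0.105), (0.387, 0.106), (0.386, 0.105), (0.386, 0.107), (0.385, 0.106)]
253 [(0.386, 0.104), (0.386, 0.107), (0.385, 0.106), (0.385, 0.106), (0.385, 0.106)]
254 [(0.386, 0.106), (0.385, 0.105), (0.385, 0.106), (0.384, 0.106), (0.384, 0.107)]
255 [(0.399, 0.138), (0.399, 0.138), (0.399, 0.137), (0.398, 0.137), (0.398, 0.138)]
256 [(0.399, 0.138), (0.399, 0.138), (0.398, 0.138), (0.399, 0.139), (0.398, 0.139)]
257 [(0.399, 0.139), (0.399, 0.14), (0.398, 0.139), (0.398, 0.14), (0.398, 0.139)]
258 [(0.399, 0.141), (0.399, 0.14), (0.398, 0.14), (0.398, 0.141), (0.398, 0.141)]
259 [(0.4, 0.142), (0.399, 0.141), (0.398, 0.141), (0.398, 0.141), (0.398, 0.142)]
260 [(0.399, 0.143), (0.399, 0.142), (0.399, 0.143), (0.398, 0.142), (0.398, 0.143)]
261 [(0.399, 0.143), (0.399, 0.144), (0.398, 0.142), (0.398, 0.143), (0.398, 0.143)]
262 [(0.399, 0.145), (0.399, 0.144), (0.399, 0.145), (0.399, 0.145), (0.398, 0.145)]
263 [(0.4, 0.146), (0.399, 0.145), (0.398, 0.145), (0.399, 0.147), (0.398, 0.146)]
```

View pics/w3z.png

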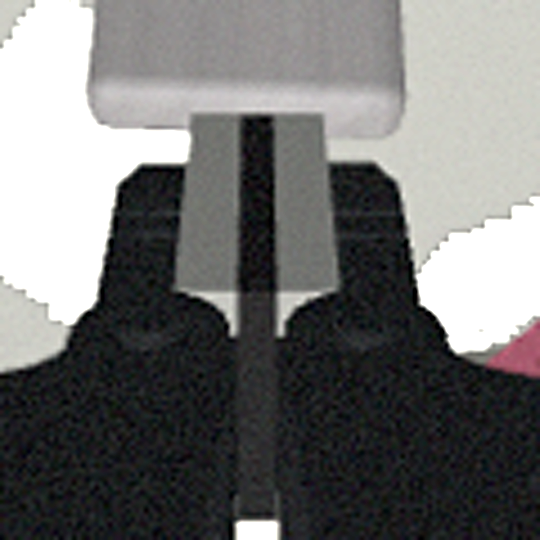

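```bash
python3 - <<'E'
from h import *
im,d,ci=snap('scene','s3')
p,M,o=tool(); u,v=proj(ci,p); print(u,v, o['opening'])
u,v=int(u),int(v)
a=cv2.resize(im[v-60:v+60,u-70:u+70],None,fx=5,fy=5,interpolation=cv2.INTER_CUBIC)
cv2.imwrite('pics/s3z.png',cv2.convertScaleAbs(a,alpha=1.6))
P=cloud(ci,d); t=(np.abs(P[...,0]-.388)<.03)&(np.abs(P[...,1]+.31)<.04)&(P[...,2]>.06)&(P[...,2]<.25)
vv,uu=np.nonzero(t); print(vv.min(),vv.max())
for v in range(vv.min(),vv.max()+1,4):
    k=t[v]; print(v,[tuple(np.round(x,3)) for x in P[v][k][::6]])
E
```

```text
312.77608843241956 282.1596554386674 0.0001376314724830532
249 289
249 [(np.float64(0.383), np.float64(-0.27), np.float64(0.219))]
253 [(np.float64(0.379), np.float64(-0.274), np.float64(0.208)), (np.float64(0.375), np.float64(-0.301), np.float64(0.231))]
257 [(np.float64(0.382), np.float64(-0.276), np.float64(0.189)), (np.float64(0.379), np.float64(-0.302), np.float64(0.211)), (np.float64(0.372), np.float64(-0.329), np.float64(0.237)), (np.float64(0.379), np.float64(-0.345), np.float64(0.244))]
261 [(np.float64(0.378), np.float64(-0.288), np.float64(0.183)), (np.float64(0.37), np.float64(-0.321), np.float64(0.216)), (np.float64(0.391), np.float64(-0.326), np.float64(0.202))]
265 [(np.float64(0.373), np.float64(-0.3), np.float64(0.179)), (np.float64(0.376), np.float64(-0.321), np.float64(0.193)), (np.float64(0.377), np.float64(-0.342), np.float64(0.208))]
269 [(np.float64(0.382), np.float64(-0.293), np.float64(0.147)), (np.float64(0.376), np.float64(-0.322), np.float64(0.176)), (np.float64(0.369), np.float64(-0.349), np.float64(0.204))]
273 [(np.float64(0.375), np.float64(-0.304), np.float64(0.143)), (np.float64(0.385), np.float64(-0.319), np.float64(0.147))]
277 [(np.float64(0.383), np.float64(-0.29), np.float64(0.107))]
281 [(np.float64(0.377), np.float64(-0.308), np.float64(0.108))]
285 [(np.float64(0.382), np.float64(-0.324), np.float64(0.098))]
289 [(np.float64(0.4), np.float64(-0.327), np.float64(0.064))]
```

View pics/s3z.png

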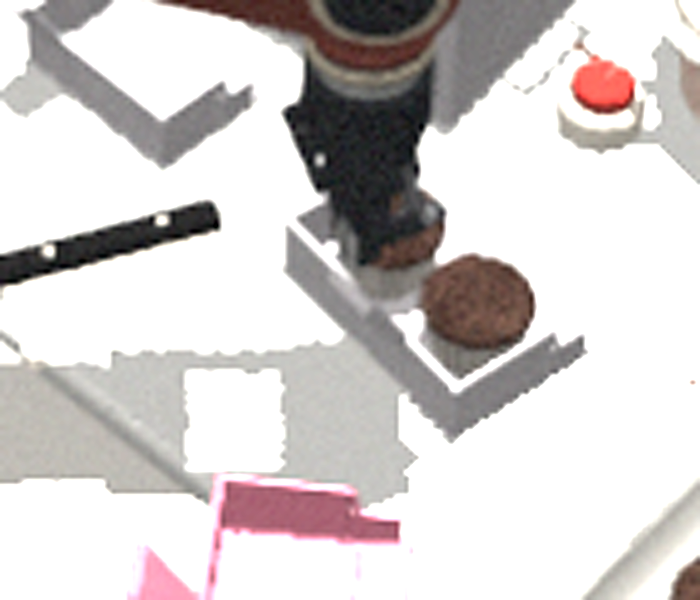

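```bash
python3 - <<'E'
from h import *
for tag,z in (('w1',.2728),('w2',.0873),('wrist0',.1915)):
    im,d,ci=load(tag); P=cloud(ci,d)
    print(tag,z,[ (v,u,np.round(P[v,u]-[0,0,z],3)) for v,u in ((270,170),(275,160),(290,165),(270,385),(275,395),(300,390))], 'cam-z',ci['T'][2,3]-z)
E
```

```text
w1 0.2728 [(270, 170, array([ 0.382, -0.255,  0.058])), (275, 160, array([ 0.381, -0.251,  0.061])), (290, 165, array([ 0.378, -0.255,  0.068])), (270, 385, array([ 0.369, -0.342,  0.057])), (275, 395, array([ 0.369, -0.344,  0.062])), (300, 390, array([ 0.364, -0.339,  0.07 ]))] cam-z 0.1810821655417193
w2 0.0873 [(270, 170, array([ 0.399, -0.27 ,  0.057])), (275, 160, array([ 0.4  , -0.268,  0.062])), (290, 165, array([ 0.396, -0.271,  0.068])), (270, 385, array([ 0.386, -0.358,  0.056])), (275, 395, array([ 0.386, -0.36 ,  0.062])), (300, 390, array([ 0.381, -0.355,  0.07 ]))] cam-z 0.1806091425448062
wrist0 0.1915 [(270, 170, array([ 0.264, -0.517,  0.058])), (275, 160, array([ 0.262, -0.515,  0.062])), (290, 165, array([ 0.261, -0.52 ,  0.069])), (270, 385, array([ 0.302, -0.597,  0.057])), (275, 395, array([ 0.303, -0.599,  0.062])), (300, 390, array([ 0.296, -0.598,  0.071]))] cam-z 0.18113709912617132
```

drive_tool(commands="-1 0 0 0 0; -1 0 0 0 0; -1 0.2 0 0.05 0; -1 0.6 0 0.05 0; -1 0.9 0 0.05 0; -1 1.2 0 0.05 0; -1 1.2 0 0.05 0; -1 1.2 0 0.05 0")

```text
t: 2.98
tool_pos: [0.385, -0.3092, 0.0454]
tool_rot: [-2.145, 0.15, 2.149]
contact_force: [-0.6, 0.1, 0.2]
opening: 0.0857
```

```bash
python3 - <<'E'
from h import *
im,d,ci=snap('wrist','w4'); P=cloud(ci,d); print(tool()[0],ctrl.get_obs()['contact_force'])
print([ (v,u,np.round(P[v,u],3)) for v,u in ((270,170),(275,160),(290,165),(270,385),(275,395),(300,390))])
for v in range(240,300,8): print(v,P[v,276])
E
```

```text
[ 0.3855608  -0.30987753  0.04641379] [ 0.68942661  0.07118416 -0.34406664]
[(270, 170, array([ 0.402, -0.268,  0.103])), (275, 160, array([ 0.403, -0.265,  0.107])), (290, 165, array([ 0.398, -0.267,  0.112])), (270, 385, array([ 0.39 , -0.354,  0.104])), (275, 395, array([ 0.389, -0.357,  0.107])), (300, 390, array([ 0.384, -0.352,  0.116]))]
240 [ 0.40103931 -0.31099533  0.08264569]
248 [ 0.39908317 -0.31072714  0.08726695]
256 [ 0.3968873  -0.31042169  0.09094577]
264 [ 0.39446901 -0.31008204  0.09387381]
272 [ 0.39264012 -0.30982992  0.09773849]
280 [ 0.39027554 -0.30949699  0.1003299 ]
288 [ 0.38817023 -0.30920222  0.10321701]
296 [ 0.38602631 -0.30890117  0.10586262]
```

View pics/w4.png

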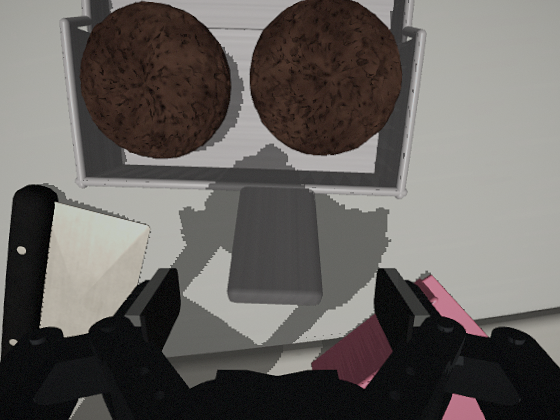

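drive_tool(commands="-0.5 0 0 0 0; 0 0 0 0 0; 0.5 0 0 0 0; 1 0 0 0 0; 1 0 0 0 0; 1 0 0 0 0", newtons=110)

```text
t: 3.53
tool_pos: [0.386, -0.3104, 0.0481]
tool_rot: [-2.149, 0.153, 2.148]
contact_force: [-2.3, 2.2, 6.5]
opening: 0.0367
```

```bash
python3 - <<'E'
from h import *
im,d,ci=snap('wrist','w5'); P=cloud(ci,d); print(tool()[0],ctrl.get_obs()['contact_force'])
E
```

```text
[ 0.38602528 -0.31037292  0.04807209] [-1.87026811  1.30869693  7.07053367]
```

View pics/w5.png

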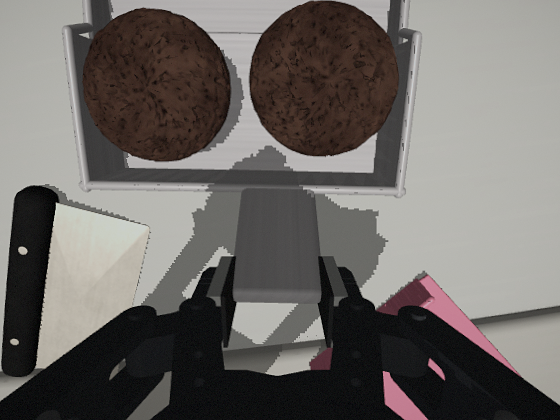

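drive_tool(commands="1 -0.1 0 0 0; 1 -0.2 0 0 0; 1 -0.35 0 0 0; 1 -0.5 0 0 0; 1 -0.5 0 0 0")

```text
t: 4.0
tool_pos: [0.3863, -0.3106, 0.0681]
tool_rot: [-2.15, 0.154, 2.147]
contact_force: [0.6, -1.2, -2.2]
opening: 0.0368
```

```bash
cat >> h.py <<'E'
def pitch(tag,psi=None):
    # plane of medium pan side/back wall top & floor points from wrist view; returns tab slope etc
    im,d,ci=load(tag); P=cloud(ci,d); return P
E
python3 - <<'E'
from h import *
np.set_printoptions(precision=4,suppress=True)
im,d,ci=snap('wrist','w6'); P=cloud(ci,d); p,M,o=tool(); print(o['t'],p,o['contact_force'],o['wrist_torque'],o['opening'])
P0=cloud(*[load('w5')[2],load('w5')[1]])
for v,u in ((60,150),(70,330),(120,240),(60,240),(15,240),(187,150),(190,350),(220,276),(240,276),(270,276),(290,276)): print(v,u,P0[v,u],P[v,u])
E
```

```text
4.05 [ 0.3861 -0.3105  0.0676] [ 0.3933 -0.4252 -3.2366] [-0.0063  0.2206 -0.0007] 0.03741242195009841
60 150 [ 0.4894 -0.2662  0.0644] [ 0.4901 -0.2656  0.0821]
70 330 [ 0.4731 -0.3474  0.0638] [ 0.4733 -0.3477  0.0834]
120 240 [ 0.4555 -0.296   0.0038] [ 0.4558 -0.2962  0.0223]
60 240 [ 0.4919 -0.302   0.0015] [ 0.4923 -0.3023  0.0208]
15 240 [ 0.5169 -0.3065  0.0041] [ 0.5177 -0.3067  0.0221]
187 150 [ 0.4291 -0.2473  0.0534] [ 0.429  -0.2467  0.0715]
190 350 [ 0.4121 -0.3538  0.0534] [ 0.4116 -0.3545  0.071 ]
220 276 [ 0.4071 -0.3128  0.072 ] [ 0.4074 -0.313   0.0921]
240 276 [ 0.4013 -0.3119  0.0835] [ 0.4012 -0.3121  0.1029]
270 276 [ 0.3932 -0.3108  0.0979] [ 0.3932 -0.311   0.1176]
290 276 [ 0.3876 -0.31    0.105 ] [ 0.3877 -0.3102  0.1248]
```

View pics/w6.png

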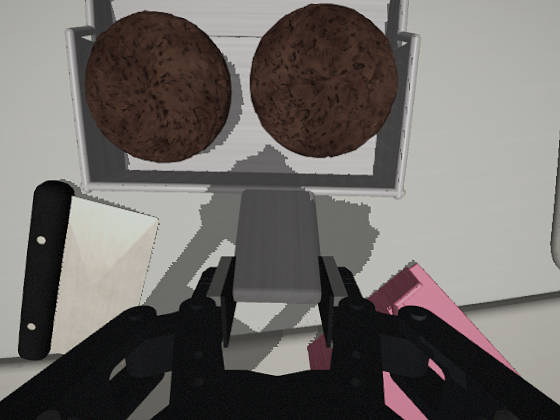

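drive_tool(commands="1 0 0 0 0; 1 0 0 0 0; 1 0 0 0 0; 1 0 0 0 0", newtons=20)

```text
t: 4.38
tool_pos: [0.3855, -0.3098, 0.0663]
tool_rot: [-2.147, 0.152, 2.148]
contact_force: [1.0, -0.2, -2.9]
opening: 0.037
```

```bash
python3 - <<'E'
from h import *
np.set_printoptions(precision=4,suppress=True)
im,d,ci=snap('wrist','w7'); P=cloud(ci,d); p,M,o=tool(); print(o['t'],p,o['contact_force'],o['wrist_torque'],o['opening'])
for v,u in ((60,150),(70,330),(120,240),(60,240),(15,240),(187,150),(190,350),(220,276),(240,276),(270,276),(290,276)): print(v,u,P[v,u])
E
```

```text
4.4333 [ 0.3855 -0.3098  0.0664] [-0.8401 -0.0051 -2.802 ] [-0.0141  0.2213 -0.0441] 0.03709214124332776
60 150 [ 0.4891 -0.2653  0.0815]
70 330 [ 0.4727 -0.3472  0.0796]
120 240 [ 0.4549 -0.2951  0.0191]
60 240 [ 0.4914 -0.3013  0.0193]
15 240 [ 0.5168 -0.3057  0.0201]
187 150 [ 0.4283 -0.2459  0.07  ]
190 350 [ 0.4111 -0.3535  0.0698]
220 276 [ 0.4064 -0.3122  0.0896]
240 276 [ 0.4005 -0.3113  0.101 ]
270 276 [ 0.3927 -0.3102  0.1162]
290 276 [ 0.3873 -0.3095  0.1235]
```

drive_tool(commands="1 0.15 0 0 0; 1 0.25 0 0 0; 0.4 0.25 0 0 0; 0.3 0.25 0 0 0; 0.25 0.25 0 0 0; 0.25 0.25 0 0 0", newtons=20)

```text
t: 4.93
tool_pos: [0.3858, -0.3101, 0.0568]
tool_rot: [-2.148, 0.153, 2.148]
contact_force: [-0.2, -0.3, -3.3]
opening: 0.0372
```

```bash
python3 - <<'E'
from h import *
np.set_printoptions(precision=4,suppress=True)
im,d,ci=snap('wrist','w8'); P=cloud(ci,d); p,M,o=tool(); print(o['t'],p,o['contact_force'],o['wrist_torque'],o['opening'])
for v,u in ((60,150),(70,330),(120,240),(60,240),(15,240),(187,150),(190,350),(220,276),(240,276),(270,276),(290,276)): print(v,u,P[v,u])
E
```

```text
4.9833 [ 0.3858 -0.3101  0.0569] [-0.211   0.184  -3.9139] [-0.03    0.2036 -0.0466] 0.03704762721090355
60 150 [ 0.4896 -0.2651  0.0707]
70 330 [ 0.4729 -0.3473  0.0717]
120 240 [ 0.4552 -0.2955  0.0101]
60 240 [ 0.4918 -0.3017  0.0095]
15 240 [ 0.5172 -0.3061  0.0106]
187 150 [ 0.4285 -0.246   0.0599]
190 350 [ 0.4114 -0.3538  0.0606]
220 276 [ 0.4066 -0.3125  0.0797]
240 276 [ 0.4007 -0.3116  0.0915]
270 276 [ 0.3926 -0.3105  0.106 ]
290 276 [ 0.3872 -0.3097  0.1135]
```

drive_tool(commands="0.2 0 0 0 0; 0.2 0 0 0 0; 0.17 0 0 0 0; 0.17 0 0 0 0")

```text
t: 5.32
tool_pos: [0.3857, -0.31, 0.0568]
tool_rot: [-2.148, 0.152, 2.148]
contact_force: [0.6, -0.3, -4.9]
opening: 0.0364
```

drive_tool(commands="0.15 0 0 0 0; 0.15 0 0 0 0; 0.15 0 0 0 0")

```text
t: 5.57
tool_pos: [0.3857, -0.31, 0.0567]
tool_rot: [-2.148, 0.152, 2.148]
contact_force: [-0.4, -0.8, -3.7]
opening: 0.0368
```

```bash
python3 - <<'E'
from h import *
np.set_printoptions(precision=4,suppress=True)
im,d,ci=snap('wrist','w9'); P=cloud(ci,d); p,M,o=tool(); print(o['t'],p,o['contact_force'],o['wrist_torque'],o['opening'])
for v,u in ((60,150),(70,330),(120,240),(60,240),(15,240),(187,150),(190,350),(220,276),(240,276),(270,276),(290,276)): print(v,u,P[v,u])
E
```

```text
5.6167 [ 0.3857 -0.31    0.0567] [-0.1748 -0.0774 -4.5308] [-0.0379  0.2744  0.0095] 0.03710433454003062
60 150 [ 0.4895 -0.2651  0.0707]
70 330 [ 0.4728 -0.3472  0.0711]
120 240 [ 0.4551 -0.2954  0.01  ]
60 240 [ 0.4918 -0.3015  0.0086]
15 240 [ 0.5173 -0.3059  0.0096]
187 150 [ 0.4283 -0.2456  0.0591]
190 350 [ 0.411  -0.3539  0.0594]
220 276 [ 0.4063 -0.3123  0.0792]
240 276 [ 0.4004 -0.3115  0.0907]
270 276 [ 0.3924 -0.3104  0.1056]
290 276 [ 0.388  -0.3097  0.1149]
```

drive_tool(commands="0.13 0 0 0 0; 0.13 0 0 0 0; 0.13 0 0 0 0")

```text
t: 5.87
tool_pos: [0.3857, -0.31, 0.0567]
tool_rot: [-2.148, 0.152, 2.148]
contact_force: [0.1, 0.1, -3.1]
opening: 0.0374
```

```bash
cat > q.py <<'E'
from h import *
import sys
np.set_printoptions(precision=4,suppress=True)
im,d,ci=snap('wrist',sys.argv[1]); P=cloud(ci,d); p,M,o=tool(); print(o['t'],p,o['contact_force'],o['wrist_torque'],o['opening'])
for v,u in ((120,240),(60,240),(15,240),(187,150),(190,350),(220,276),(290,276)): print(v,u,P[v,u])
# tab face pitch: line through tab face in tool frame
r=[(M.T@(P[v,276]-p)) for v in range(205,290,3) if np.isfinite(P[v,276,0])]
r=np.array(r); k=np.polyfit(r[:,0],r[:,2],1); print('tab lean back deg',np.degrees(np.arctan(-k[0])),'->nose-down',30-np.degrees(np.arctan(-k[0])))
E
python3 q.py w10
```

```text
5.9167 [ 0.3857 -0.31    0.0567] [ 0.3956 -0.3921 -3.3805] [ 0.0317  0.2018 -0.0094] 0.03788250650299079
120 240 [ 0.4552 -0.2955  0.011 ]
60 240 [ 0.4915 -0.3016  0.0101]
15 240 [ 0.5172 -0.3059  0.0101]
187 150 [ 0.4284 -0.2458  0.0596]
190 350 [ 0.4112 -0.3538  0.0598]
220 276 [ 0.4065 -0.3123  0.0796]
290 276 [ 0.3871 -0.3096  0.1133]
tab lean back deg 28.697760489374723 ->nose-down 1.3022395106252773
```

drive_tool(commands="0.11 0 0 0 0; 0.11 0 0 0 0; 0.11 0 0 0 0")

```text
t: 6.17
tool_pos: [0.3857, -0.31, 0.0567]
tool_rot: [-2.148, 0.152, 2.148]
contact_force: [0.5, -0.2, -3.3]
opening: 0.0381
```

```bash
python3 q.py w11
```

```text
6.2167 [ 0.3857 -0.31    0.0567] [-0.5991 -0.904  -3.0842] [-0.0258  0.2963 -0.0037] 0.038293583468149525
120 240 [ 0.4552 -0.2955  0.011 ]
60 240 [ 0.4919 -0.3014  0.0078]
15 240 [ 0.517  -0.306   0.0107]
187 150 [ 0.4283 -0.2458  0.0595]
190 350 [ 0.4114 -0.3536  0.0607]
220 276 [ 0.4068 -0.3124  0.0805]
290 276 [ 0.3875 -0.3097  0.114 ]
tab lean back deg 28.9126821769642 ->nose-down 1.0873178230358
```

drive_tool(commands="0.09 0 0 0 0; 0.09 0 0 0 0; 0.08 0 0 0 0; 0.08 0 0 0 0")

```text
t: 6.55
tool_pos: [0.3857, -0.31, 0.0568]
tool_rot: [-2.148, 0.152, 2.148]
contact_force: [-0.5, 0.3, -3.1]
opening: 0.0395
```

```bash
python3 q.py w12
```

```text
6.6 [ 0.3858 -0.31    0.0568] [ 0.9219  0.2015 -2.8474] [ 0.0692  0.2348 -0.0445] 0.03956660233915374
120 240 [ 0.4552 -0.2952  0.0083]
60 240 [ 0.4922 -0.3013  0.0058]
15 240 [ 0.5184 -0.3057  0.0057]
187 150 [ 0.4264 -0.2411  0.0483]
190 350 [ 0.4109 -0.354   0.0588]
220 276 [ 0.4062 -0.3123  0.0788]
290 276 [ 0.3881 -0.3098  0.115 ]
tab lean back deg 26.35591933879388 ->nose-down 3.6440806612061216
```

drive_tool(commands="0.5 0 0 0 0; 1 0 0 0 0; 1 0 0 0 0; 1 -0.2 0 0 0; 1 -0.6 0 0 0; 1 -1.1 0 0 0; 1 -1.6 0 0 0; 1 -2.1 0 0 0", newtons=110)

```text
t: 7.27
tool_pos: [0.3856, -0.3098, 0.1419]
tool_rot: [-2.148, 0.152, 2.148]
contact_force: [-0.1, -0.5, -3.4]
opening: 0.0371
```

```bash
python3 q.py w13
```

```text
7.3167 [ 0.3877 -0.312   0.1471] [ 2.2809 -0.9512  0.3267] [-0.1658 -0.1185  0.0399] 0.036806556692997365
120 240 [ 0.4549 -0.2948  0.0911]
60 240 [ 0.4922 -0.301   0.0893]
15 240 [ 0.5184 -0.3055  0.0899]
187 150 [ 0.4261 -0.2407  0.1328]
190 350 [ 0.4103 -0.3542  0.1423]
220 276 [ 0.4058 -0.3121  0.1632]
290 276 [ 0.388  -0.3096  0.2002]
tab lean back deg 25.849776267367684 ->nose-down 4.150223732632316
```

drive_tool(commands="1 -0.3 0 0 0; 1 -0.8 0 0 0; 1 -1.4 0 0 0; 1 -2 0 0 0; 1 -2.6 -0.1 -0.1 -0.1; 1 -3.2 -0.3 -0.3 -0.3; 1 -3.6 -0.7 -0.6 -0.5; 1 -3.8 -1.1 -0.9 -0.8")

```text
t: 7.98
tool_pos: [0.4283, -0.2718, 0.2952]
tool_rot: [-2.188, 0.081, 2.183]
contact_force: [0.5, -0.5, -2.6]
opening: 0.0369
```

drive_tool(commands="1 -0.1 -0.5 -0.4 -0.3; 1 -0.2 -1 -0.9 -0.6; 1 -0.2 -1.6 -1.4 -0.9; 1 -0.2 -2.2 -1.9 -1.2; 1 -0.2 -2.8 -2.4 -1.5; 1 -0.2 -3.3 -2.8 -1.8; 1 -0.2 -3.7 -3.1 -2; 1 -0.2 -3.9 -3.25 -2")

```text
t: 8.65
tool_pos: [0.5691, -0.123, 0.2992]
tool_rot: [2.166, 0.116, -2.17]
contact_force: [0.1, -0.5, -4.5]
opening: 0.037
```

```bash
python3 q.py w14; python3 - <<'E'
from h import *
print(tool()[1]); snap('top','t14'); snap('scene','s14')
E
```

```text
8.7 [ 0.5694 -0.1226  0.2993] [-0.3665  0.3376 -4.7388] [-0.0531  0.1329 -0.0132] 0.037042264899027455
120 240 [ 0.6326 -0.0914  0.2493]
60 240 [ 0.6704 -0.0881  0.2455]
15 240 [ 0.6968 -0.0861  0.2469]
187 150 [ 0.5919 -0.0464  0.2915]
190 350 [ 0.6041 -0.1597  0.3001]
220 276 [ 0.5893 -0.1203  0.3204]
290 276 [ 0.5714 -0.1223  0.3573]
tab lean back deg 26.423556639081408 ->nose-down 3.576443360918592
[[-0.00165942  0.10524073 -0.99444539]
 [ 0.00215938 -0.99444406 -0.10524419]
 [-0.99999629 -0.00232203  0.00142294]]
```

View pics/w14.png

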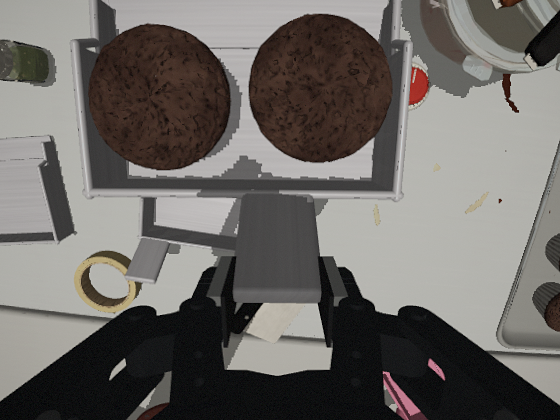

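```bash
cat >> h.py <<'E'
HO=np.array([.696,-.080]); HY=np.radians(5.3); HX=np.array([np.cos(HY),np.sin(HY)]); HN=np.array([-np.sin(HY),np.cos(HY)])
def hop(p): q=np.asarray(p)[...,:2]-HO; return np.stack([q@HX,q@HN],-1)
E
python3 - <<'E'
from h import *
np.set_printoptions(precision=4,suppress=True)
im,d,ci=load('w14'); P=cloud(ci,d)
def med(v,u): return np.nanmedian(P[v-1:v+2,u-1:u+2].reshape(-1,3),0)
for n,(v,u) in dict(Lback=(193,90),Rback=(197,397),Lfr=(45,78),Rfr=(45,405)).items(): print(n,P[v,u],hop(P[v,u]))
B=[]
for u in list(range(100,235,3))+list(range(325,395,3)):
    for v in range(180,202):
        q=P[v,u]
        if abs(q[2]-.299)<.004: B.append(q)
B=np.array(B); print(len(B)); k=np.polyfit(B[:,1],B[:,0],1); print('yaw',np.degrees(np.arctan(-k[0])))
p,M,o=tool(); print(hop(p))
im,d,ci=load('t14'); Pt=cloud(ci,d); Q,r,b=rectfit(Pt,.17,.008,(.55,.85,-.25,.12),0); print(r)
E
```

```text
Lback [ 0.5879 -0.0164  0.3021] [-0.1017  0.0733]
Rback [ 0.6033 -0.1861  0.3015] [-0.1021 -0.0971]
Lfr [ 0.6649 -0.0089  0.294 ] [-0.0244  0.0737]
Rfr [ 0.6813 -0.1768  0.2948] [-0.0235 -0.095 ]
624
yaw 5.609530551029524
[-0.1317 -0.0332]
((695.5621337890625, -78.75794982910156), (201.43206787109375, 238.09719848632812), 5.4950456619262695)
```

View pics/t14.png

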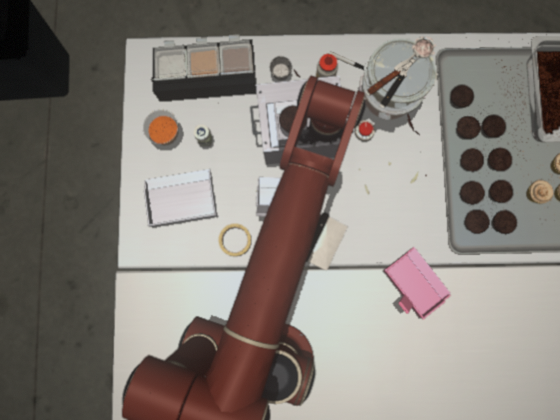

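drive_tool(commands="1 0 -0.07 -0.2 0; 1 0 -0.17 -0.55 0; 1 0 -0.24 -0.85 0; 1 0 -0.27 -1 0; 1 0 -0.27 -1.05 0; 1 0 -0.27 -1.05 0; 1 0 -0.27 -1.05 0")

```text
t: 9.38
tool_pos: [0.6086, -0.1108, 0.3006]
tool_rot: [2.168, 0.11, -2.17]
contact_force: [0.4, -0.2, -3.3]
opening: 0.0369
```

drive_tool(commands="0.2 0 0 0 0; 0.12 0 0 0 0; 0.1 0 0 0 0; 0.09 0 0 0 0; 0.09 0 0 0 0; 0.5 0 0 0 0; 1 0 0 0 0", newtons=20)

```text
t: 9.97
tool_pos: [0.609, -0.1102, 0.3008]
tool_rot: [2.169, 0.111, -2.169]
contact_force: [-0.6, -0.1, -3.8]
opening: 0.039
```

```bash
python3 q.py w15
```

```text
10.0167 [ 0.6091 -0.1101  0.3007] [-1.214   0.4195 -3.1692] [-0.0579  0.228   0.0221] 0.03911512237402917
120 240 [ 0.6728 -0.0789  0.2518]
60 240 [ 0.7105 -0.0756  0.2473]
15 240 [ 0.7371 -0.0737  0.248 ]
187 150 [ 0.6319 -0.0335  0.2924]
190 350 [ 0.6439 -0.147   0.3016]
220 276 [ 0.629  -0.1075  0.3213]
290 276 [ 0.6112 -0.1094  0.3587]
tab lean back deg 26.31055425733111 ->nose-down 3.689445742668891
```

View pics/w15.png

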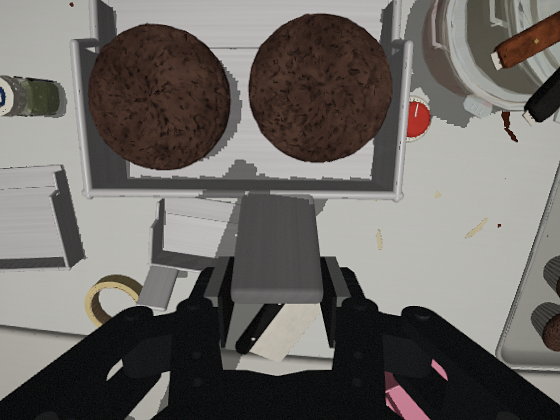

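drive_tool(commands="0.1 0 0 0 0; 0.08 0 0 0 0; 0.08 0 0 0 0; 0.08 0 0 0 0; 0.3 0 0 0 0", newtons=20)

```text
t: 10.43
tool_pos: [0.6091, -0.1102, 0.3007]
tool_rot: [2.169, 0.111, -2.169]
contact_force: [0.4, 0.4, -3.2]
opening: 0.0392
```

```bash
python3 q.py w16
```

```text
10.4833 [ 0.6091 -0.1102  0.3007] [-0.7621 -0.3699 -3.4119] [-0.1009  0.2468 -0.0173] 0.03965286070334349
120 240 [ 0.6726 -0.0783  0.2456]
60 240 [ 0.7114 -0.0749  0.2411]
15 240 [ 0.7389 -0.0728  0.2406]
187 150 [ 0.6207 -0.0183  0.2506]
190 350 [ 0.6357 -0.1565  0.2636]
220 276 [ 0.6282 -0.1076  0.3187]
290 276 [ 0.6111 -0.1094  0.3584]
tab lean back deg 22.66431463996316 ->nose-down 7.335685360036841
```

drive_tool(commands="0.08 0 0 0 0; 0.08 0 0 0 0; 0.08 0 0 0 0; 0.08 0 0 0 0; 0.08 0 0 0 0; 0.08 0 0 0 0; 0.3 0 0 0 0", newtons=20)

```text
t: 11.07
tool_pos: [0.6091, -0.1102, 0.3007]
tool_rot: [2.169, 0.111, -2.169]
contact_force: [0.7, -0.3, -3.1]
opening: 0.0395
```

```bash
python3 q.py w17
```

```text
11.1167 [ 0.6091 -0.1102  0.3007] [ 0.4363  0.6211 -3.3891] [-0.1852  0.1862  0.0651] 0.03959712382271603
120 240 [ 0.6722 -0.0775  0.2373]
60 240 [ 0.7129 -0.0734  0.2271]
15 240 [ 0.755  -0.0642  0.1704]
187 150 [ 0.6199 -0.0174  0.248 ]
190 350 [ 0.6327 -0.1598  0.2504]
220 276 [ 0.6263 -0.1078  0.3132]
290 276 [ 0.6118 -0.1093  0.3597]
tab lean back deg 17.052728599835863 ->nose-down 12.947271400164137
```

View pics/w17.png

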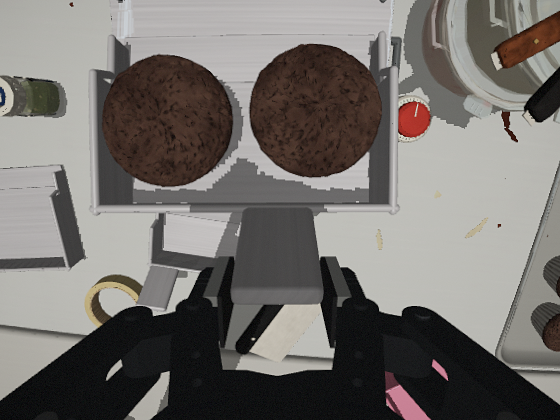

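drive_tool(commands="0.08 0 0 0 0; 0.075 0 0 0 0; 0.075 0 0 0 0; 0.075 0 0 0 0; 0.075 0 0 0 0; 0.075 0 0 0 0; 0.075 0 0 0 0; 0.3 0 0 0 0", newtons=20)

```text
t: 11.78
tool_pos: [0.6091, -0.1102, 0.3007]
tool_rot: [2.169, 0.112, -2.169]
contact_force: [1.0, 0.3, -4.0]
opening: 0.0396
```

```bash
python3 q.py w18
```

```text
11.8333 [ 0.6091 -0.1102  0.3008] [ 0.0471 -0.7413 -3.9134] [-0.0916  0.0067  0.013 ] 0.039108715159173336
120 240 [ 0.6707 -0.0741  0.2035]
60 240 [ 0.7198 -0.0667  0.1683]
15 240 [ 0.7553 -0.0641  0.1692]
187 150 [ 0.631  -0.0322  0.2888]
190 350 [ 0.6396 -0.152   0.2817]
220 276 [ 0.6025 -0.1101  0.2425]
290 276 [ 0.6102 -0.1095  0.3569]
tab lean back deg -4.49280432505023 ->nose-down 34.49280432505023
```

View pics/w18.png

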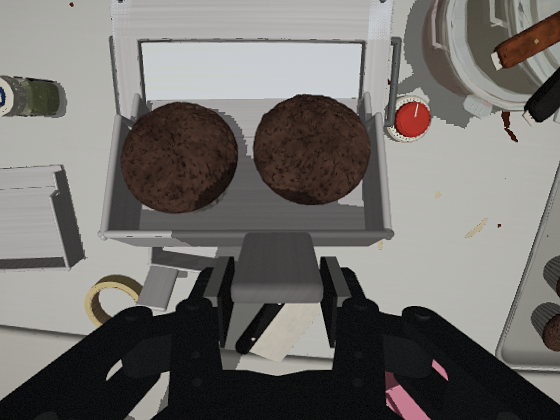

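drive_tool(commands="1 0 0 0 0; 1 0 0 0 0; 1 0 0 0 0", newtons=110)

```text
t: 12.08
tool_pos: [0.6091, -0.1102, 0.3007]
tool_rot: [2.169, 0.111, -2.169]
contact_force: [0.7, -0.7, -3.1]
opening: 0.0365
```

```bash
cat > q2.py <<'E'
from h import *
import sys
np.set_printoptions(precision=4,suppress=True)
im,d,ci=snap('wrist',sys.argv[1]); P=cloud(ci,d); p,M,o=tool(); print(o['t'],p,o['contact_force'],o['opening'])
H=np.concatenate([hop(P),P[...,2:]],-1)
for v in range(20,300,10): print(v,[tuple(np.round(H[v,u],3)) for u in (120,244,276,384)])
E
python3 q2.py w19
```

```text
12.1333 [ 0.6091 -0.1102  0.3007] [ 0.2893 -0.0695 -3.3855] 0.037054158018920154
20 [(np.float64(0.057), np.float64(0.112), np.float64(0.171)), (np.float64(0.056), np.float64(0.007), np.float64(0.17)), (np.float64(0.056), np.float64(-0.02), np.float64(0.171)), (np.float64(0.059), np.float64(-0.111), np.float64(0.169))]
30 [(np.float64(0.049), np.float64(0.113), np.float64(0.17)), (np.float64(0.049), np.float64(0.007), np.float64(0.17)), (np.float64(0.049), np.float64(-0.02), np.float64(0.17)), (np.float64(0.051), np.float64(-0.112), np.float64(0.17))]
40 [(np.float64(0.042), np.float64(0.115), np.float64(0.169)), (np.float64(0.07), np.float64(0.022), np.float64(0.006)), (np.float64(0.041), np.float64(-0.02), np.float64(0.168)), (np.float64(0.043), np.float64(-0.113), np.float64(0.168))]
50 [(np.float64(0.033), np.float64(0.115), np.float64(0.171)), (np.float64(0.033), np.float64(0.007), np.float64(0.169)), (np.float64(0.033), np.float64(-0.02), np.float64(0.17)), (np.float64(0.035), np.float64(-0.113), np.float64(0.169))]
60 [(np.float64(0.025), np.float64(0.117), np.float64(0.168)),
[... 5118 characters left out ...]
229), np.float64(-0.001)), (np.float64(-0.085), np.float64(-0.007), np.float64(0.345)), (np.float64(-0.086), np.float64(-0.021), np.float64(0.344)), (np.float64(-0.261), np.float64(-0.195), np.float64(0.0))]
280 [(np.float64(-0.275), np.float64(0.223), np.float64(0.016)), (np.float64(-0.085), np.float64(-0.008), np.float64(0.354)), (np.float64(-0.085), np.float64(-0.021), np.float64(0.354)), (np.float64(-0.278), np.float64(-0.197), np.float64(0.001))]
290 [(np.float64(-0.302), np.float64(0.234), np.float64(0.0)), (np.float64(-0.088), np.float64(-0.008), np.float64(0.357)), (np.float64(-0.088), np.float64(-0.021), np.float64(0.357)), (np.float64(-0.298), np.float64(-0.199), np.float64(-0.0))]
```

drive_tool(commands="0.12 0 0 0 0; 0.08 0 0 0 0; 0.08 0 0 0 0; 0.08 0 0 0 0; 0.08 0 0 0 0; 0.08 0 0 0 0; 0.4 0 0 0 0; 1 0 0 0 0", newtons=20)

```text
t: 12.8
tool_pos: [0.6091, -0.1102, 0.3007]
tool_rot: [2.169, 0.111, -2.169]
contact_force: [0.3, -0.3, -3.3]
opening: 0.0394
```

```bash
sed -i 's/range(20,300,10)/range(60,250,15)/; s/(120,244,276,384)/(244,)/' q2.py; sed -i 's/tuple(np.round(H\[v,u\],3))/list(map(float,np.round(H[v,u],3)))/' q2.py; python3 q2.py w20
```

```text
12.85 [ 0.6091 -0.1102  0.3007] [ 0.1935 -0.7494 -2.6696] 0.039482565418962924
60 [[0.025, 0.007, 0.17]]
75 [[0.012, 0.008, 0.17]]
90 [[-0.0, 0.008, 0.168]]
105 [[-0.013, 0.005, 0.2]]
120 [[-0.025, 0.005, 0.203]]
135 [[-0.036, 0.005, 0.208]]
150 [[-0.047, 0.004, 0.215]]
165 [[-0.058, 0.004, 0.222]]
180 [[-0.069, 0.004, 0.225]]
195 [[-0.08, 0.003, 0.232]]
210 [[-0.09, 0.003, 0.238]]
225 [[-0.099, 0.003, 0.245]]
240 [[-0.087, -0.003, 0.305]]
```

View pics/w20.png

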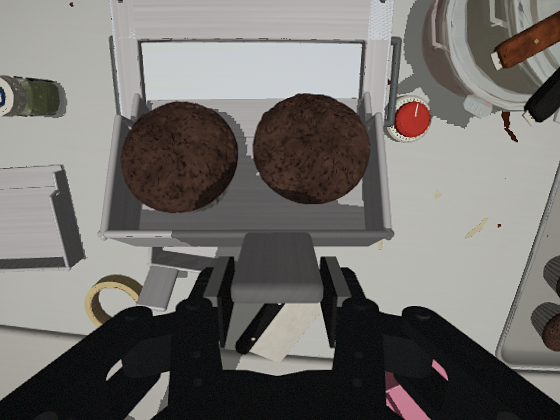

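drive_tool(commands="0.08 0 0 0 0; 0.08 0 0 0 0; 0.075 0 0 0 0; 0.07 0 0 0 0; 0.07 0 0 0 0; 0.07 0 0 0 0; 0.5 0 0 0 0; 1 0 0 0 0", newtons=20)

```text
t: 13.52
tool_pos: [0.6091, -0.1102, 0.3007]
tool_rot: [2.169, 0.111, -2.169]
contact_force: [0.1, 0.3, -3.7]
opening: 0.0394
```

```bash
python3 q2.py w21
```

```text
13.5667 [ 0.6091 -0.1102  0.3007] [-0.4382 -0.075  -3.2971] 0.039544634707891636
60 [[0.025, 0.007, 0.17]]
75 [[0.012, 0.008, 0.171]]
90 [[-0.0, 0.008, 0.169]]
105 [[-0.013, 0.008, 0.169]]
120 [[-0.025, 0.006, 0.191]]
135 [[-0.037, 0.006, 0.197]]
150 [[-0.049, 0.005, 0.205]]
165 [[-0.06, 0.005, 0.21]]
180 [[-0.071, 0.004, 0.219]]
195 [[-0.081, 0.004, 0.226]]
210 [[-0.091, 0.003, 0.234]]
225 [[-0.101, 0.003, 0.24]]
240 [[-0.091, -0.002, 0.294]]
```

View pics/w21.png

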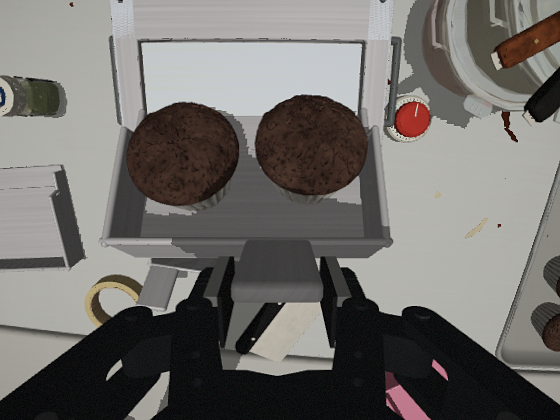

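drive_tool(commands="0.07 0 0 0 0; 0.07 0 0 0 0; 0.07 0 0 0 0; 0.07 0 0 0 0; 0.07 0 0 0 0", newtons=20)

```text
t: 13.98
tool_pos: [0.6092, -0.1102, 0.3011]
tool_rot: [2.169, 0.111, -2.168]
contact_force: [1.4, 0.5, -2.5]
opening: 0.0396
```

```bash
python3 q2.py w22
```

```text
14.0333 [ 0.6092 -0.1102  0.301 ] [-0.2233  0.0338 -2.5911] 0.039549830999714555
60 [[0.025, 0.007, 0.17]]
75 [[0.013, 0.008, 0.17]]
90 [[0.0, 0.008, 0.17]]
105 [[-0.013, 0.008, 0.17]]
120 [[-0.025, 0.006, 0.193]]
135 [[-0.037, 0.006, 0.199]]
150 [[-0.048, 0.005, 0.204]]
165 [[-0.06, 0.005, 0.212]]
180 [[-0.07, 0.004, 0.219]]
195 [[-0.081, 0.004, 0.226]]
210 [[-0.091, 0.003, 0.234]]
225 [[-0.101, 0.003, 0.241]]
240 [[-0.091, -0.002, 0.295]]
```

View pics/w22.png

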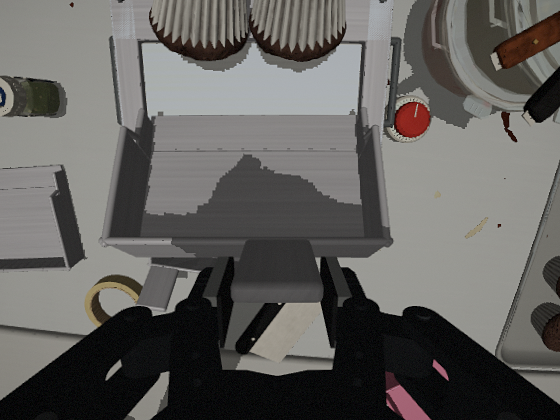

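```bash
python3 - <<'E'
from h import *
im,d,ci=load('w22'); P=cloud(ci,d); H=np.concatenate([hop(P),P[...,2:]],-1)
for v in (3,10,20,30,40,50,56,62): print(v,[list(map(float,np.round(H[v,u],3))) for u in (170,200,230,270,297,320)])
im,d,ci=snap('scene','s22'); print(ctrl.get_obs()['t'])
E
```

```text
3 [[0.053, 0.05, 0.234], [0.052, 0.03, 0.238], [0.054, 0.011, 0.228], [0.053, -0.016, 0.233], [0.051, -0.034, 0.241], [0.052, -0.049, 0.238]]
10 [[0.048, 0.05, 0.235], [0.048, 0.03, 0.235], [0.05, 0.011, 0.227], [0.049, -0.016, 0.23], [0.048, -0.034, 0.238], [0.049, -0.049, 0.235]]
20 [[0.043, 0.052, 0.229], [0.043, 0.031, 0.231], [0.045, 0.012, 0.223], [0.044, -0.016, 0.226], [0.043, -0.034, 0.233], [0.043, -0.05, 0.232]]
30 [[0.038, 0.054, 0.225], [0.037, 0.032, 0.228], [0.039, 0.013, 0.219], [0.038, -0.016, 0.222], [0.037, -0.035, 0.231], [0.038, -0.051, 0.227]]
40 [[0.031, 0.055, 0.225], [0.031, 0.033, 0.225], [0.033, 0.013, 0.216], [0.032, -0.016, 0.219], [0.031, -0.035, 0.226], [0.032, -0.051, 0.224]]
50 [[0.026, 0.057, 0.217], [0.025, 0.034, 0.224], [0.026, 0.014, 0.215], [0.026, -0.016, 0.216], [0.025, -0.035, 0.223], [0.026, -0.052, 0.221]]
56 [[0.028, 0.072, 0.169], [0.021, 0.034, 0.222], [0.028, 0.019, 0.169], [0.028, -0.015, 0.17], [0.021, -0.035, 0.222], [0.023, -0.053, 0.215]]
62 [[0.023, 0.072, 0.171], [0.023, 0.046, 0.169], [0.023, 0.02, 0.17], [0.023, -0.015, 0.17], [0.024, -0.038, 0.169], [0.024, -0.058, 0.169]]
14.0833
```

View pics/s22.png

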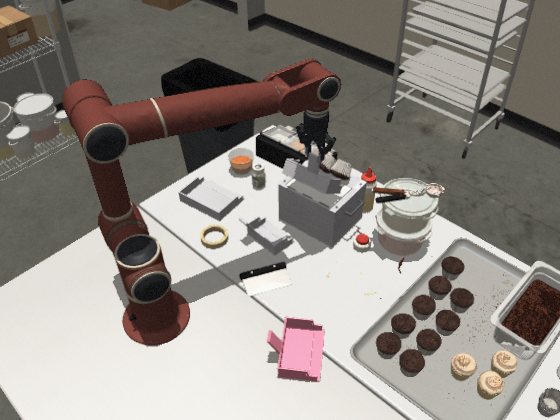

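```bash
python3 - <<'E'
from h import *
im,d,ci=load('s22')
cv2.imwrite('pics/s22z.png',cv2.convertScaleAbs(cv2.resize(im[120:250,230:400],None,fx=4.5,fy=4.5,interpolation=cv2.INTER_CUBIC),alpha=1.2))
im,d,ci=snap('top','t22')
cv2.imwrite('pics/t22z.png',cv2.resize(im[40:180,200:400],None,fx=3.8,fy=3.8,interpolation=cv2.INTER_CUBIC))
E
```

```text
(no output)
```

View pics/s22z.png

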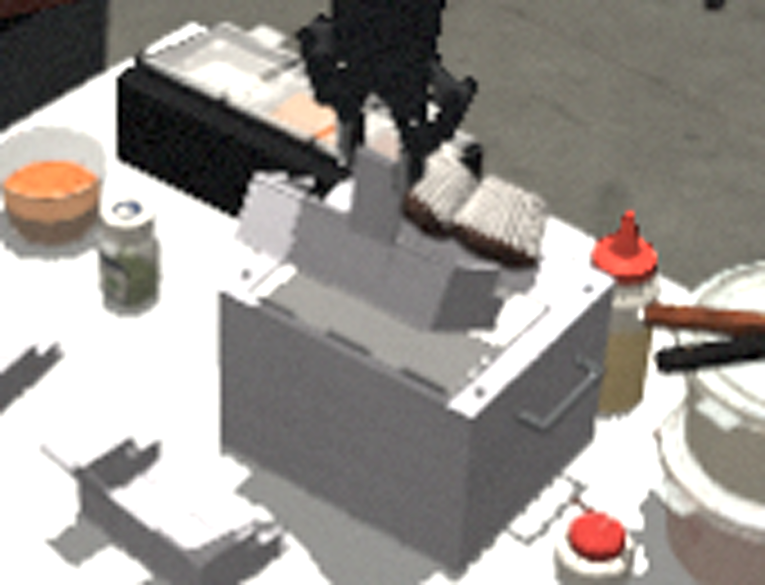

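View pics/t22z.png

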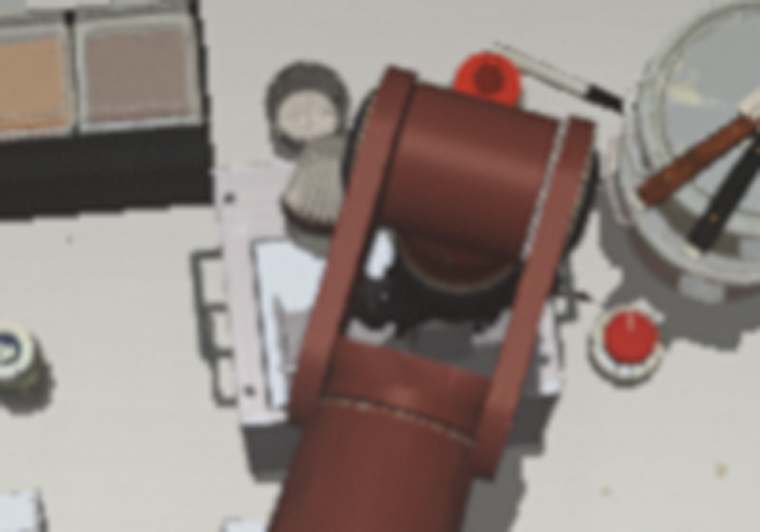

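drive_tool(commands="1 0 0 0 0; 1 0 0 0 0", newtons=110)

```text
t: 14.3
tool_pos: [0.6091, -0.1102, 0.3008]
tool_rot: [2.169, 0.111, -2.169]
contact_force: [0.4, 0.2, -2.4]
opening: 0.037
```

```bash
python3 - <<'E'
from h import *
im,d,ci=snap('wrist','w23'); P=cloud(ci,d); H=np.concatenate([hop(P),P[...,2:]],-1)
for v in (3,20,40,50,60): print(v,[list(map(float,np.round(H[v,u],3))) for u in (170,200,230,270,297,320)])
im2,d,ci=snap('scene','s23')
z=cv2.convertScaleAbs(cv2.resize(im2[120:250,230:400],None,fx=3,fy=3,interpolation=cv2.INTER_CUBIC),alpha=1.2)
a=np.zeros((600,800,3),np.uint8); a[:390,:510]=z; a[390:600,:560]=im[:210]; cv2.imwrite('pics/c23.png',a)
E
```

```text
3 [[0.07, 0.069, 0.168], [0.07, 0.044, 0.17], [0.069, 0.018, 0.17], [0.07, -0.015, 0.17], [0.07, -0.037, 0.17], [0.071, -0.057, 0.168]]
20 [[0.044, 0.054, 0.225], [0.046, 0.035, 0.216], [0.056, 0.019, 0.171], [0.046, -0.016, 0.215], [0.045, -0.035, 0.221], [0.048, -0.052, 0.209]]
40 [[0.029, 0.051, 0.237], [0.029, 0.03, 0.238], [0.035, 0.015, 0.2], [0.029, -0.016, 0.235], [0.029, -0.034, 0.237], [0.032, -0.052, 0.221]]
50 [[0.023, 0.052, 0.236], [0.023, 0.031, 0.236], [0.028, 0.015, 0.204], [0.022, -0.016, 0.239], [0.022, -0.034, 0.242], [0.025, -0.051, 0.228]]
60 [[0.017, 0.053, 0.232], [0.017, 0.032, 0.233], [0.02, 0.015, 0.205], [0.016, -0.016, 0.237], [0.016, -0.034, 0.24], [0.018, -0.051, 0.228]]
```

View pics/c23.png

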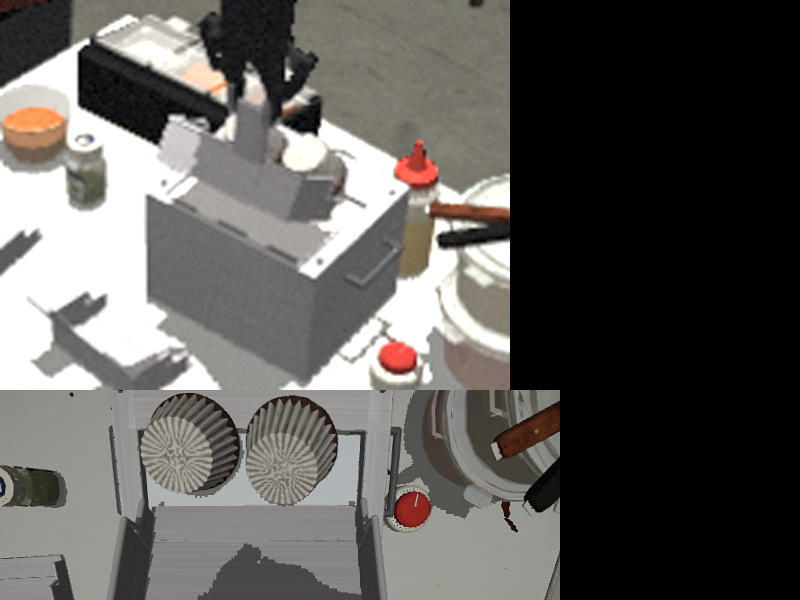

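drive_tool(commands="1 0 0 0 0; 1 0 0 0 0; 1 0 0 0 0")

```text
t: 14.65
tool_pos: [0.6091, -0.1102, 0.3007]
tool_rot: [2.169, 0.112, -2.169]
contact_force: [-0.2, 0.5, -2.3]
opening: 0.037
```

```bash
python3 - <<'E'
from h import *
im,d,ci=snap('wrist','w24'); P=cloud(ci,d); H=np.concatenate([hop(P),P[...,2:]],-1)
for v in range(0,125,8): print(v,[list(map(float,np.round(H[v,u],3))) for u in (180,200,230,270,290,320)])
cv2.imwrite('pics/w24.png',im[:260])
E
```

```text
0 [[0.055, 0.044, 0.233], [0.058, 0.033, 0.219], [0.071, 0.018, 0.171], [0.072, -0.015, 0.17], [0.055, -0.029, 0.23], [0.073, -0.056, 0.169]]
8 [[0.05, 0.044, 0.232], [0.05, 0.031, 0.233], [0.066, 0.019, 0.169], [0.049, -0.016, 0.233], [0.05, -0.029, 0.232], [0.06, -0.054, 0.194]]
16 [[0.045, 0.044, 0.233], [0.045, 0.031, 0.232], [0.056, 0.017, 0.185], [0.045, -0.016, 0.231], [0.044, -0.029, 0.234], [0.047, -0.05, 0.225]]
24 [[0.04, 0.045, 0.232], [0.04, 0.031, 0.231], [0.049, 0.016, 0.192], [0.04, -0.016, 0.232], [0.04, -0.03, 0.233], [0.04, -0.05, 0.234]]
32 [[0.035, 0.045, 0.232], [0.035, 0.031, 0.232], [0.041, 0.015, 0.203], [0.035, -0.016, 0.23], [0.035, -0.03, 0.232], [0.035, -0.05, 0.235]]
40 [[0.03, 0.045, 0.233], [0.03, 0.032, 0.232], [0.035, 0.015, 0.203], [0.03, -0.016, 0.23], [0.03, -0.03, 0.233], [0.03, -0.05, 0.235]]
48 [[0.025, 0.046, 0.232], [0.024, 0.032, 0.233], [0.03, 0.015, 0.199], [0.025, -0.016, 0.23], [0.025, -0.03, 0.231], [0.025, -0.05, 0.234]]
56 [[0.019, 0.046, 0.233], [0.019, 0.032, 0.232], [0.024, 0.016, 0.198], [0.02, -0.016, 0.229], [0.02, -0.03, 0.231]
[... 476 characters left out ...]
41, 0.194], [0.002, 0.02, 0.17], [0.001, -0.015, 0.184], [0.0, -0.031, 0.205], [0.002, -0.059, 0.169]]
96 [[-0.005, 0.065, 0.169], [-0.005, 0.047, 0.169], [-0.005, 0.02, 0.169], [-0.005, -0.015, 0.17], [-0.005, -0.033, 0.169], [-0.004, -0.06, 0.169]]
104 [[-0.012, 0.066, 0.168], [-0.012, 0.047, 0.169], [-0.012, 0.021, 0.168], [-0.012, -0.015, 0.169], [-0.012, -0.033, 0.169], [-0.011, -0.06, 0.169]]
112 [[-0.019, 0.066, 0.169], [-0.019, 0.048, 0.168], [-0.019, 0.021, 0.169], [-0.019, -0.015, 0.169], [-0.019, -0.033, 0.169], [-0.018, -0.06, 0.17]]
120 [[-0.025, 0.06, 0.19], [-0.025, 0.043, 0.19], [-0.025, 0.018, 0.191], [-0.025, -0.016, 0.191], [-0.025, -0.032, 0.191], [-0.024, -0.058, 0.191]]
```

View pics/w24.png

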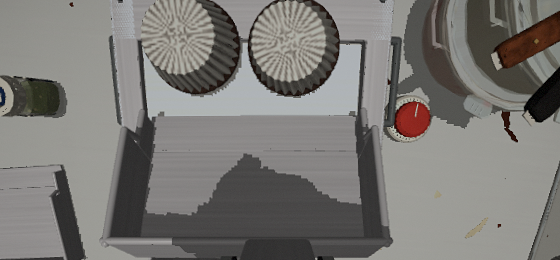

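drive_tool(commands="1 -0.3 0 0 0; 1 -0.6 0 0.3 0; 1 -0.6 0 1 0; 1 -0.6 0 1.8 0; 1 -0.6 0 2.6 0; 1 -0.2 0 3.1 0; 1 0.6 0 3.2 0; 1 1.2 0 3.2 0")

```text
t: 15.37
tool_pos: [0.4811, -0.1237, 0.2538]
tool_rot: [2.172, 0.108, -2.165]
contact_force: [1.0, 0.1, -3.6]
opening: 0.0373
```

drive_tool(commands="1 0.3 0 0 0; 1 0.3 0 -0.2 0; 1 0.3 0 -0.6 0; 1 0.3 0 -0.9 0; 1 0.3 0 -0.9 0")

```text
t: 15.78
tool_pos: [0.5207, -0.1197, 0.243]
tool_rot: [2.172, 0.112, -2.164]
contact_force: [-0.7, 0.2, -2.5]
opening: 0.0369
```

```bash
python3 q2.py w25; python3 - <<'E'
from h import *
print(hop(tool()[0])); snap('scene','s25')
im=load('s25')[0]; cv2.imwrite('pics/s25z.png',cv2.convertScaleAbs(cv2.resize(im[120:250,200:400],None,fx=4,fy=4,interpolation=cv2.INTER_CUBIC),alpha=1.2))
E
```

```text
15.8333 [ 0.5195 -0.1197  0.2428] [-0.6915  0.5343 -2.7964] 0.03670949523254263
60 [[-0.071, 0.001, 0.17]]
75 [[-0.081, 0.001, 0.17]]
90 [[-0.091, 0.001, 0.17]]
105 [[-0.1, 0.017, 0.001]]
120 [[-0.114, 0.005, 0.133]]
135 [[-0.126, 0.005, 0.139]]
150 [[-0.137, 0.004, 0.145]]
165 [[-0.148, 0.004, 0.153]]
180 [[-0.159, 0.003, 0.161]]
195 [[-0.17, 0.003, 0.168]]
210 [[-0.18, 0.002, 0.176]]
225 [[-0.19, 0.002, 0.181]]
240 [[-0.18, -0.003, 0.236]]
[-0.17945872 -0.02325741]
```

View pics/w25.png

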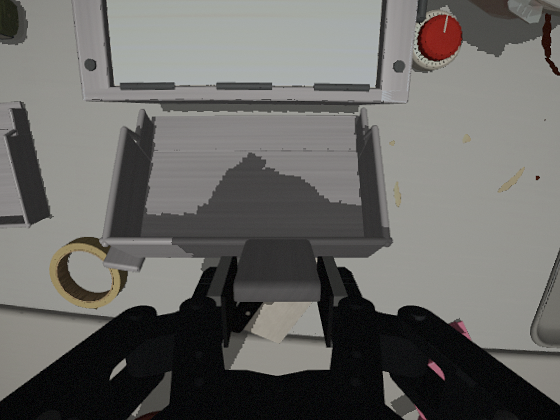

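View pics/s25z.png

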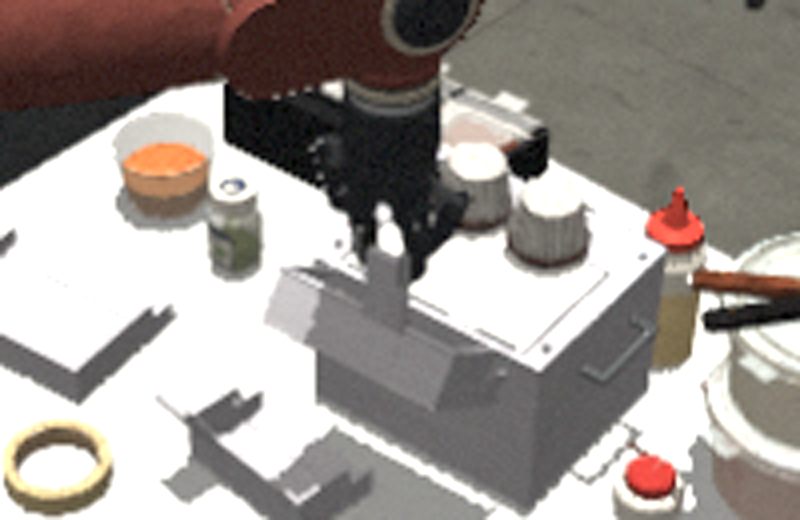

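drive_tool(commands="0.14 0 0 0 0; 0.12 0 0 -0.1 0; 0.12 0 0 -0.3 0; 0.12 0 0 -0.5 0; 0.12 0 0 -0.7 0; 0.12 0 0 -0.7 0", newtons=20)

```text
t: 16.38
tool_pos: [0.5457, -0.1167, 0.24]
tool_rot: [2.166, 0.112, -2.171]
contact_force: [-3.8, -0.5, -2.5]
opening: 0.0376
```

```bash
python3 q2.py w26
```

```text
16.4333 [ 0.5452 -0.1168  0.2397] [-3.1921 -0.1124 -3.0122] 0.03786831922616723
60 [[-0.047, 0.001, 0.17]]
75 [[-0.057, 0.001, 0.169]]
90 [[-0.067, 0.002, 0.169]]
105 [[-0.077, 0.002, 0.17]]
120 [[-0.088, 0.002, 0.17]]
135 [[-0.098, 0.002, 0.17]]
150 [[-0.115, 0.006, 0.127]]
165 [[-0.126, 0.006, 0.135]]
180 [[-0.138, 0.005, 0.143]]
195 [[-0.148, 0.005, 0.153]]
210 [[-0.158, 0.004, 0.163]]
225 [[-0.168, 0.003, 0.171]]
240 [[-0.177, 0.002, 0.181]]
```

drive_tool(commands="0.12 0 0 -0.2 0; 0.12 0 0 -0.4 0; 0.12 0 0 -0.6 0; 0.12 0 0 -0.75 0; 0.12 0 0 -0.75 0", newtons=20)

```text
t: 16.85
tool_pos: [0.5761, -0.1134, 0.2404]
tool_rot: [2.168, 0.113, -2.168]
contact_force: [-3.9, -0.5, -1.4]
opening: 0.0377
```

```bash
python3 q2.py w27
```

```text
16.9 [ 0.5756 -0.1134  0.2403] [-3.7704  0.1392 -1.6662] 0.03799243221818869
60 [[-0.016, 0.002, 0.169]]
75 [[-0.026, 0.002, 0.172]]
90 [[-0.036, 0.002, 0.169]]
105 [[-0.046, 0.002, 0.169]]
120 [[-0.057, 0.002, 0.17]]
135 [[-0.068, 0.003, 0.17]]
150 [[-0.079, 0.003, 0.169]]
165 [[-0.09, 0.003, 0.169]]
180 [[-0.112, 0.008, 0.12]]
195 [[-0.124, 0.007, 0.129]]
210 [[-0.134, 0.006, 0.143]]
225 [[-0.144, 0.006, 0.153]]
240 [[-0.152, 0.004, 0.166]]
```

View pics/w27.png

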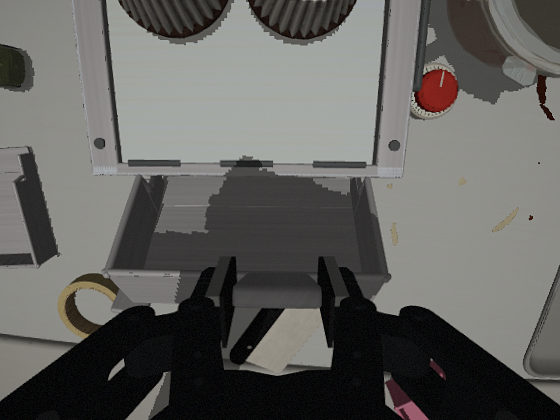

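drive_tool(commands="1 0 0 0 0; 1 0 0 0 0; 1 0 0 0.3 0; 1 -0.3 0 0.4 0; 1 -0.9 0 0.4 0; 1 -1.5 0 0.4 0; 1 -2 0 0.2 0; 1 -2.1 0 -0.2 0", newtons=110)

```text
t: 17.57
tool_pos: [0.5853, -0.1135, 0.3327]
tool_rot: [2.181, 0.106, -2.154]
contact_force: [0.3, 0.3, -1.8]
opening: 0.0368
```

drive_tool(commands="1 0 0 -0.4 0; 1 0 0 -0.8 0; 1 0 0 -1.1 0; 1 0 0 -1.3 0; 1 0 0 -1.35 0; 1 0 0 -1.35 0")

```text
t: 18.07
tool_pos: [0.6375, -0.1073, 0.3253]
tool_rot: [2.17, 0.111, -2.167]
contact_force: [0.1, 0.6, -3.2]
opening: 0.0367
```

```bash
sed -i 's/range(60,250,15)/range(60,260,10)/' q2.py; python3 q2.py w28
```

```text
18.1167 [ 0.637  -0.1073  0.3252] [ 0.3969 -0.1411 -2.6898] 0.0370437360532688
60 [[0.057, 0.01, 0.17]]
70 [[0.048, 0.01, 0.17]]
80 [[0.038, 0.009, 0.186]]
90 [[0.029, 0.009, 0.183]]
100 [[0.021, 0.01, 0.169]]
110 [[0.011, 0.01, 0.171]]
120 [[0.002, 0.011, 0.17]]
130 [[-0.008, 0.011, 0.168]]
140 [[-0.017, 0.011, 0.17]]
150 [[-0.027, 0.011, 0.169]]
160 [[-0.037, 0.011, 0.169]]
170 [[-0.041, 0.008, 0.206]]
180 [[-0.049, 0.008, 0.212]]
190 [[-0.056, 0.007, 0.219]]
200 [[-0.063, 0.007, 0.226]]
210 [[-0.07, 0.006, 0.234]]
220 [[-0.076, 0.006, 0.241]]
230 [[-0.082, 0.005, 0.25]]
240 [[-0.089, 0.004, 0.255]]
250 [[-0.094, 0.004, 0.262]]
```

View pics/w28.png

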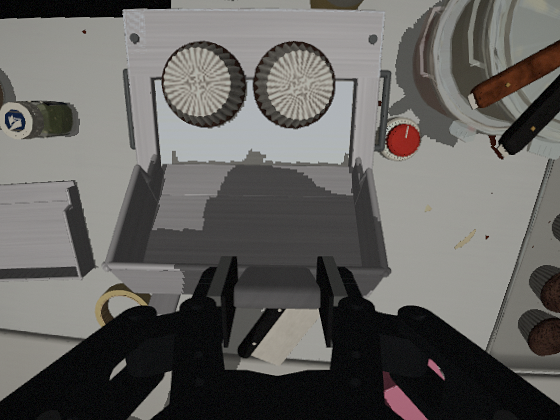

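drive_tool(commands="1 0.4 0 0 0; 1 0.8 0 0 0; 1 1.2 0 0 0; 1 1.6 0 0 0; 1 1.85 0 0 0; 1 1.9 0 0 0; 1 1.9 0 0 0")

```text
t: 18.7
tool_pos: [0.6369, -0.1072, 0.2486]
tool_rot: [2.17, 0.112, -2.168]
contact_force: [1.9, 0.7, -1.6]
opening: 0.0367
```

```bash
python3 q2.py w29; python3 - <<'E'
from h import *
snap('scene','s29')
im=load('s29')[0]; cv2.imwrite('pics/s29z.png',cv2.convertScaleAbs(cv2.resize(im[120:250,200:400],None,fx=4,fy=4,interpolation=cv2.INTER_CUBIC),alpha=1.2))
E
```

```text
18.75 [ 0.6375 -0.1072  0.2498] [ 1.6451  1.4955 -0.3194] 0.037176791382985436
60 [[0.046, 0.003, 0.17]]
70 [[0.05, 0.013, 0.069]]
80 [[0.04, 0.012, 0.072]]
90 [[0.031, 0.014, 0.062]]
100 [[0.021, 0.015, 0.048]]
110 [[0.01, 0.016, 0.04]]
120 [[0.001, 0.012, 0.086]]
130 [[-0.008, 0.011, 0.095]]
140 [[-0.017, 0.01, 0.104]]
150 [[-0.025, 0.01, 0.112]]
160 [[-0.033, 0.009, 0.126]]
170 [[-0.041, 0.008, 0.133]]
180 [[-0.048, 0.008, 0.14]]
190 [[-0.056, 0.007, 0.146]]
200 [[-0.062, 0.006, 0.154]]
210 [[-0.07, 0.006, 0.16]]
220 [[-0.076, 0.006, 0.167]]
230 [[-0.083, 0.005, 0.173]]
240 [[-0.088, 0.004, 0.181]]
250 [[-0.094, 0.004, 0.188]]
```

View pics/w29.png

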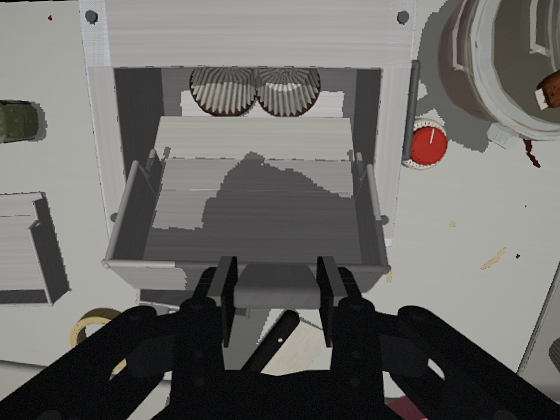

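View pics/s29z.png

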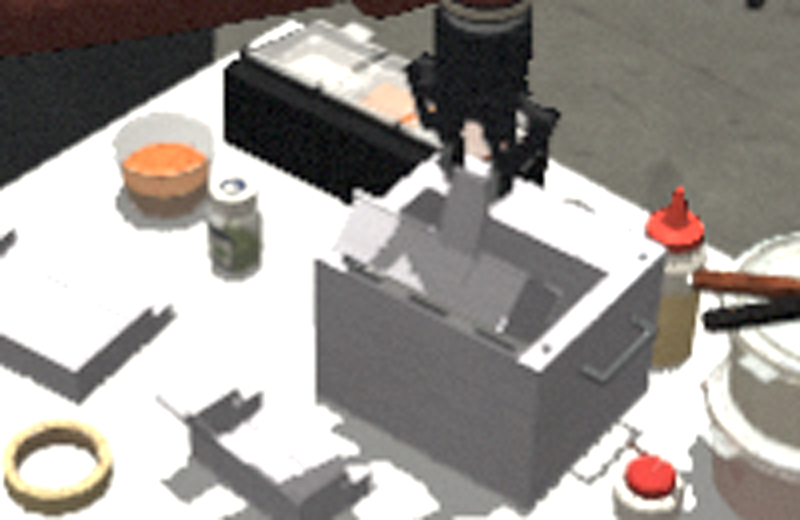

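drive_tool(commands="1 0 0 0 0; 0.3 0 0 0 0; 0.15 0.1 0 0.2 0; 0.12 0.12 0 0.5 0; 0.12 0.12 0 0.8 0; 0.12 0.14 0 1.1 0; 0.12 0.18 0 1.4 0; 0.12 0.2 0 1.6 0", newtons=20)

```text
t: 19.47
tool_pos: [0.5731, -0.1144, 0.2417]
tool_rot: [2.171, 0.11, -2.164]
contact_force: [4.1, -0.4, 0.5]
opening: 0.0381
```

```bash
python3 q2.py w30
```

```text
19.5167 [ 0.572  -0.1143  0.2415] [1.6706 0.8971 2.6096] 0.03783696771905193
60 [[-0.015, 0.004, 0.14]]
70 [[-0.023, 0.003, 0.15]]
80 [[-0.031, 0.003, 0.152]]
90 [[-0.038, 0.003, 0.155]]
100 [[-0.045, 0.003, 0.155]]
110 [[-0.053, 0.003, 0.158]]
120 [[-0.06, 0.003, 0.161]]
130 [[-0.067, 0.002, 0.165]]
140 [[-0.074, 0.002, 0.167]]
150 [[-0.082, 0.002, 0.17]]
160 [[-0.089, 0.002, 0.173]]
170 [[-0.096, 0.002, 0.176]]
180 [[-0.103, 0.002, 0.179]]
190 [[-0.109, 0.001, 0.183]]
200 [[-0.117, 0.001, 0.183]]
210 [[-0.124, 0.001, 0.186]]
220 [[-0.113, -0.004, 0.241]]
230 [[-0.114, -0.005, 0.254]]
240 [[-0.116, -0.006, 0.264]]
250 [[-0.117, -0.007, 0.274]]
```

View pics/w30.png

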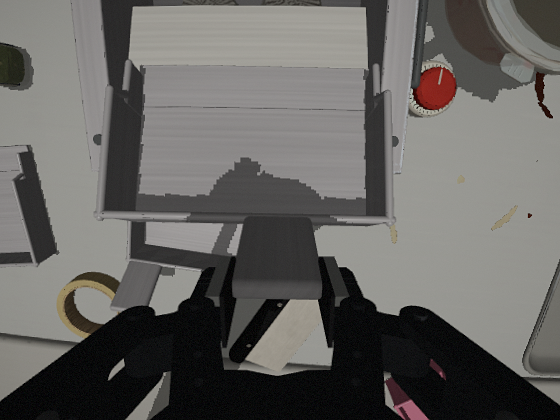

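drive_tool(commands="0.12 0.08 0 0.2 0; 0.12 0.2 0 0.4 0; 0.12 0.3 0 0.55 0; 0.12 0.4 0 0.7 0; 0.12 0.4 0 0.7 0", newtons=20)

```text
t: 19.93
tool_pos: [0.5449, -0.1176, 0.2276]
tool_rot: [2.17, 0.108, -2.167]
contact_force: [-3.4, 1.9, 10.4]
opening: 0.0377
```

```bash
python3 q2.py w31
```

```text
19.9833 [ 0.5453 -0.1175  0.2278] [-1.9556  0.2904 10.6543] 0.0377608225018234
60 [[-0.049, -0.001, 0.167]]
70 [[-0.055, -0.001, 0.169]]
80 [[-0.061, -0.001, 0.169]]
90 [[-0.068, -0.001, 0.169]]
100 [[-0.075, -0.001, 0.171]]
110 [[-0.081, -0.001, 0.172]]
120 [[-0.088, -0.001, 0.173]]
130 [[-0.094, -0.001, 0.175]]
140 [[-0.101, -0.0, 0.174]]
150 [[-0.108, -0.0, 0.176]]
160 [[-0.114, -0.0, 0.176]]
170 [[-0.121, -0.0, 0.176]]
180 [[-0.128, -0.0, 0.178]]
190 [[-0.124, -0.005, 0.227]]
200 [[-0.127, -0.006, 0.236]]
210 [[-0.13, -0.006, 0.244]]
220 [[-0.133, -0.007, 0.252]]
230 [[-0.136, -0.007, 0.258]]
240 [[-0.138, -0.008, 0.264]]
250 [[-0.141, -0.008, 0.27]]
```

drive_tool(commands="0.12 -0.1 0 0 0; 0.5 -0.15 0 0 0; 1 -0.15 0 0 0; 1 -0.15 0 0 0; 1 -0.4 0 0 0; 1 -0.8 0 0 0; 1 -1.1 0 0 0; 1 -1.1 0 0 0", newtons=110)

```text
t: 20.65
tool_pos: [0.5462, -0.117, 0.2714]
tool_rot: [2.171, 0.11, -2.165]
contact_force: [0.5, 0.6, -1.4]
opening: 0.0372
```

```bash
python3 q2.py w32 | head -3; python3 - <<'E'
from h import *
np.set_printoptions(precision=4,suppress=True)
im,d,ci=snap('top','t32'); snap('scene','s32')
for tag in ('t1','t32','w32','w31','w14','s32'):
    im,d,ci=load(tag); P=cloud(ci,d)
    try:
        Q,r,b=rectfit(P,.042,.006,(.33,.62,.13,.43),0); print(tag,len(Q),[np.round(x,1) for x in r[:2]],round(r[2],1)); print(np.round(b,0).tolist())
    except Exception as e: print(tag,e)
im=load('s32')[0]; cv2.imwrite('pics/s32z.png',cv2.convertScaleAbs(cv2.resize(im[120:270,160:400],None,fx=3.3,fy=3.3,interpolation=cv2.INTER_CUBIC),alpha=1.1))
E
```

```text
20.7 [ 0.5458 -0.1169  0.2699] [-1.0781  0.4465 -2.7002] 0.03716206064550839
60 [[-0.046, 0.001, 0.203]]
70 [[-0.053, 0.001, 0.204]]
t1 209 [array([466.7, 287.9]), array([116. , 207.5])] 8.4
[[394.0, 382.0], [425.0, 177.0], [539.0, 194.0], [509.0, 399.0]]
t32 132 [array([449.4, 287.9]), array([226.3,  88.5])] 84.2
[[394.0, 180.0], [482.0, 171.0], [505.0, 396.0], [417.0, 405.0]]
w32 788 [array([477.7, 222.6]), array([116.2,  73.8])] 8.7
[[415.0, 250.0], [426.0, 177.0], [541.0, 195.0], [530.0, 268.0]]
w31 800 [array([479.2, 189.2]), array([ 37.6, 117.5])] 81.6
[[418.0, 179.0], [535.0, 162.0], [540.0, 199.0], [424.0, 216.0]]
w14 739 [array([458.9, 203.8]), array([ 75.5, 145.4])] 58.8
[[377.0, 209.0], [502.0, 134.0], [541.0, 198.0], [416.0, 274.0]]
s32 178 [array([465.2, 286.9]), array([121.1, 214.1])] 8.3
[[390.0, 384.0], [421.0, 172.0], [541.0, 190.0], [510.0, 402.0]]
```

View pics/w32.png

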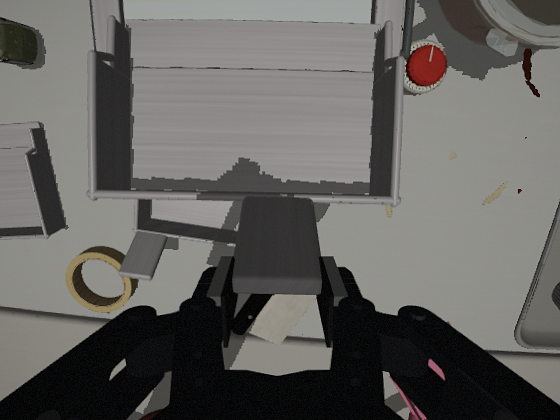

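View pics/s32z.png

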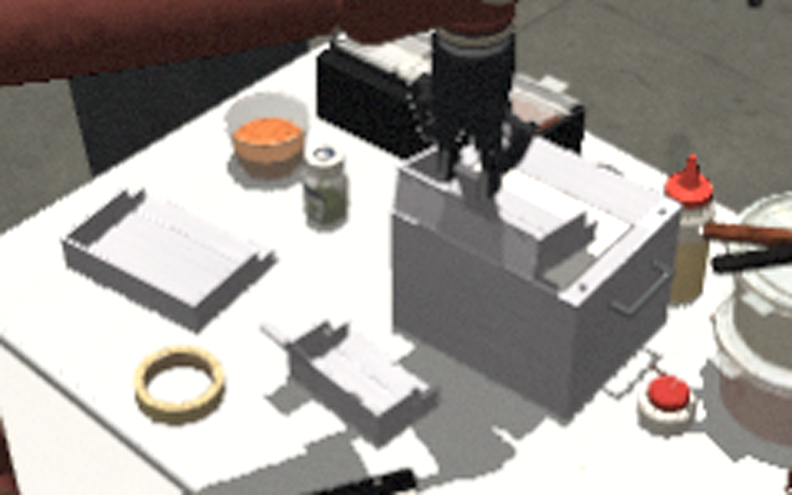

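```bash
python3 - <<'E'
from h import *
np.set_printoptions(precision=4,suppress=True)
im,d,ci=load('w32'); P=cloud(ci,d); p,M,o=tool(); L=(P-p)@M   # tool coords
print(p,M)
for v in (40,60,80,100,120,140,160,180): print(v,L[v,250], P[v,250])
# back wall top ridge: per column, max height (min tool x) in rows 185-205
B=[]
for u in list(range(96,235,4))+list(range(330,392,4)):
    c=L[183:206,u]; i=np.nanargmin(c[:,0]); B.append(c[i])
B=np.array(B); k=np.polyfit(B[:,1],B[:,2],1); print('backwall: yaw offs deg',np.degrees(np.arctan(k[0])),'z at mid',k, B[:,0].mean())
for v in (70,100,130,160):
    row=L[v]; # side wall tops: local min of tool x
    l=np.nanargmin(row[85:110,0])+85; r=np.nanargmin(row[375:410,0])+375; print(v,l,row[l],r,row[r],(row[l]+row[r])/2)
E
```

```text
[ 0.5449 -0.1166  0.2678] [[-0.0017  0.1026 -0.9947]
 [ 0.0005 -0.9947 -0.1026]
 [-1.     -0.0007  0.0017]]
40 [ 0.064  -0.0176 -0.1206] [ 0.663  -0.0867  0.2036]
60 [ 0.0655 -0.0179 -0.108 ] [ 0.6504 -0.0876  0.2021]
80 [ 0.062  -0.0179 -0.0945] [ 0.637  -0.089   0.2056]
100 [ 0.059  -0.018  -0.0811] [ 0.6237 -0.0903  0.2086]
120 [ 0.0575 -0.0181 -0.0676] [ 0.6103 -0.0916  0.2102]
140 [ 0.0549 -0.0182 -0.054 ] [ 0.5967 -0.0929  0.2128]
160 [ 0.05   -0.0182 -0.0407] [ 0.5834 -0.0943  0.2177]
180 [ 0.0476 -0.0183 -0.0269] [ 0.5697 -0.0956  0.2202]
backwall: yaw offs deg 1.2591023521522133 z at mid [ 0.022  -0.0273] -0.002919315626709588
70 91 [ 0.0117 -0.1028 -0.0971] 402 [ 0.012   0.0697 -0.0964] [ 0.0118 -0.0165 -0.0967]
100 89 [ 0.007  -0.1036 -0.0809] 399 [ 0.0085  0.0682 -0.0803] [ 0.0077 -0.0177 -0.0806]
130 90 [ 0.0042 -0.1039 -0.0648] 399 [ 0.0044  0.0683 -0.0642] [ 0.0043 -0.0178 -0.0645]
160 90 [ 0.0016 -0.105  -0.0483] 396 [ 0.0011  0.067  -0.0479] [ 0.0013 -0.019  -0.0481]
```

drive_tool(commands="1 0 -0.3 0.1 -0.1; 1 0 -0.8 0.2 -0.2; 1 0 -1.5 0.35 -0.3; 1 0 -2.2 0.5 -0.4; 1 0 -2.9 0.7 -0.5; 1 0 -3.6 0.9 -0.6; 1 0 -4.3 1.05 -0.7; 1 0 -5 1.2 -0.86")

```text
t: 21.47
tool_pos: [0.4754, 0.079, 0.2674]
tool_rot: [2.126, 0.191, -2.13]
contact_force: [-0.5, -0.7, -1.1]
opening: 0.037
```

drive_tool(commands="1 0 -0.7 0.2 0; 1 0 -1.4 0.4 0; 1 0 -2.1 0.55 0; 1 0 -2.8 0.7 0; 1 0 -3.5 0.8 0; 1 0 -4.1 0.85 0; 1 0 -4.5 0.88 0; 1 0 -4.6 0.88 0")

```text
t: 22.13
tool_pos: [0.4078, 0.2544, 0.2674]
tool_rot: [2.124, 0.194, -2.129]
contact_force: [-0.3, -0.8, -1.8]
opening: 0.0368
```

```bash
cat > q3.py <<'E'
from h import *
import sys
np.set_printoptions(precision=4,suppress=True)
im,d,ci=snap('wrist',sys.argv[1]); p,M,o=tool(); P=cloud(ci,d); L=(P-p)@M
print(o['t'],p,'toolyaw',np.degrees(np.arctan2(M[0,1],-M[1,1])),o['contact_force'],o['opening'])
for v in range(40,200,20): print(v,L[v,250], P[v,250])
E
python3 q3.py w33
```

```text
22.1833 [0.4083 0.2537 0.2675] toolyaw 10.383073501161824 [ 0.0611 -0.5794 -1.8703] 0.036804640768562755
40 [ 0.0704 -0.0192 -0.1192] [0.5218 0.2941 0.1968]
60 [ 0.0691 -0.0193 -0.1061] [0.5089 0.2919 0.1982]
80 [ 0.0657 -0.0194 -0.0927] [0.4958 0.2895 0.2016]
100 [ 0.0645 -0.0195 -0.0793] [0.4826 0.2872 0.2028]
120 [ 0.0614 -0.0196 -0.0658] [0.4693 0.2848 0.206 ]
140 [ 0.058  -0.0196 -0.0523] [0.456  0.2824 0.2094]
160 [ 0.0536 -0.0196 -0.0389] [0.4429 0.28   0.2138]
180 [ 0.0519 -0.0198 -0.025 ] [0.4292 0.2776 0.2155]
```

View pics/w33.png

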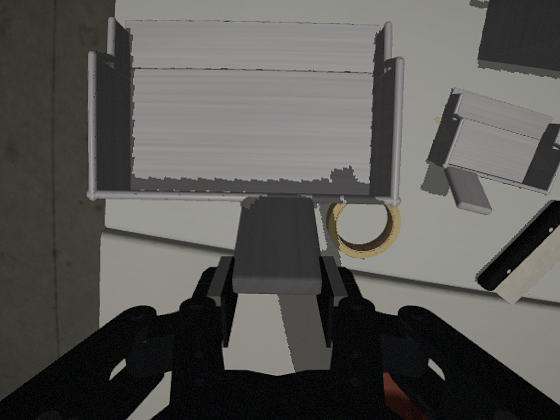

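drive_tool(commands="1 0.3 -0.06 -0.05 0; 1 0.9 -0.12 -0.1 0; 1 1.6 -0.12 -0.1 0; 1 2.3 -0.12 -0.1 0; 1 3 -0.12 -0.1 0; 1 3.6 -0.12 -0.1 0; 1 4 -0.12 -0.1 0; 1 4 -0.12 -0.1 0")

```text
t: 22.85
tool_pos: [0.4094, 0.2549, 0.1025]
tool_rot: [2.117, 0.184, -2.138]
contact_force: [-0.8, -0.6, -3.3]
opening: 0.0369
```

```bash
python3 q3.py w34; python3 - <<'E'
from h import *
snap('scene','s34'); im=load('s34')[0]; cv2.imwrite('pics/s34z.png',cv2.convertScaleAbs(cv2.resize(im[130:270,150:330],None,fx=4.2,fy=4.2,interpolation=cv2.INTER_CUBIC),alpha=1.1))
E
```

```text
22.9 [0.4109 0.2557 0.1052] toolyaw 10.100189560079231 [-0.4672  0.3747 -2.0719] 0.03702379523433803
40 [ 0.0739 -0.0179 -0.1177] [0.5233 0.2937 0.0305]
60 [ 0.0737 -0.0181 -0.1048] [0.5105 0.2917 0.0308]
80 [ 0.07   -0.0181 -0.0913] [0.4972 0.2893 0.0347]
100 [ 0.067  -0.0182 -0.0778] [0.484  0.287  0.0377]
120 [ 0.0639 -0.0182 -0.0643] [0.4707 0.2847 0.0409]
140 [ 0.0615 -0.0183 -0.0508] [0.4573 0.2825 0.0434]
160 [ 0.0588 -0.0185 -0.0371] [0.4439 0.2802 0.0462]
180 [ 0.055  -0.0185 -0.0235] [0.4305 0.2779 0.05  ]
```

View pics/w34.png

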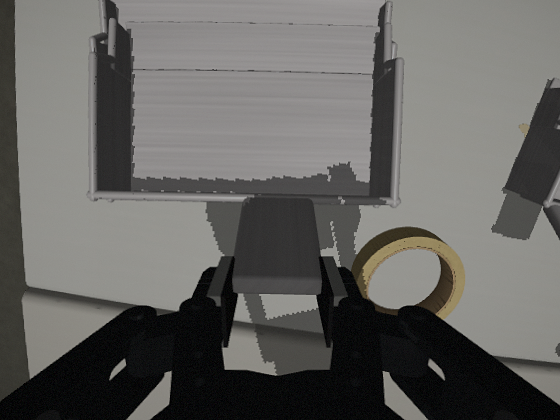

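View pics/s34z.png

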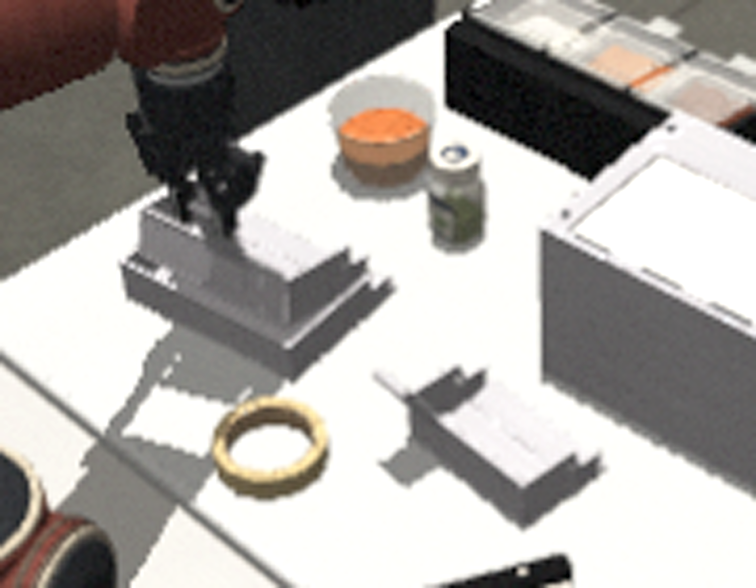

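```bash
cat > q4.py <<'E'
from h import *
import sys
np.set_printoptions(precision=4,suppress=True)
im,d,ci=load(sys.argv[1]); P=cloud(ci,d)
L0=np.array([.485,.2891]); a=np.radians(8.6); X=np.array([np.cos(a),np.sin(a)]); Y=np.array([-X[1],X[0]])
G=np.stack([(P[...,:2]-L0)@X,(P[...,:2]-L0)@Y,P[...,2]],-1)
for v in (70,100,130,160):
    l=np.nanargmax(G[v,85:110,2])+85; r=np.nanargmax(G[v,375:410,2])+375; print(v,G[v,l],G[v,r],'mid',(G[v,l]+G[v,r])/2)
B=[]
for u in list(range(100,230,4))+list(range(330,390,4)):
    c=G[183:206,u]; i=np.nanargmax(c[:,2]); B.append(c[i])
B=np.array(B); k=np.polyfit(B[:,1],B[:,0],1); print('yaw err vs large',np.degrees(np.arctan(-k[0])),'back x at y0',k[1],'z',B[:,2].mean())
p,M,o=tool(); print('tcp in large',(p[:2]-L0)@X,(p[:2]-L0)@Y,p[2])
E
python3 q4.py w34; python3 - <<'E'
from h import *
im,d,ci=load('w34'); cv2.imwrite('pics/w34z.png',cv2.resize(im[0:210,70:430],None,fx=2.2,fy=2.2,interpolation=cv2.INTER_CUBIC))
P=cloud(ci,d); L0=np.array([.485,.2891]); a=np.radians(8.6); X=np.array([np.cos(a),np.sin(a)]); Y=np.array([-X[1],X[0]])
G=np.stack([(P[...,:2]-L0)@X,(P[...,:2]-L0)@Y,P[...,2]],-1)
for v in (38,42,46,50): print(v,[list(map(float,np.round(G[v,u],3))) for u in list(range(88,108,3))+list(range(384,404,3))])
E
```

```text
70 [0.0132 0.0845 0.0845] [ 0.0169 -0.0895  0.0848] mid [ 0.0151 -0.0025  0.0847]
100 [-0.003   0.084   0.0891] [ 0.0008 -0.0876  0.0892] mid [-0.0011 -0.0018  0.0891]
130 [-0.0192  0.0826  0.0922] [-0.0153 -0.0884  0.0926] mid [-0.0173 -0.0029  0.0924]
160 [-0.0355  0.082   0.0963] [-0.0316 -0.0874  0.0965] mid [-0.0336 -0.0027  0.0964]
yaw err vs large 0.36075578252343216 back x at y0 -0.05426589424746108 z 0.1013285747057417
tcp in large -0.07648753205120144 -0.021325216159392986 0.10759418919459246
38 [[0.044, 0.128, 0.001], [0.036, 0.102, 0.046], [0.037, 0.102, 0.042], [0.038, 0.101, 0.039], [0.038, 0.101, 0.036], [0.039, 0.101, 0.031], [0.04, 0.101, 0.026], [0.038, -0.086, 0.055], [0.038, -0.088, 0.056], [0.038, -0.089, 0.058], [0.049, -0.109, 0.001], [0.049, -0.113, -0.002], [0.049, -0.114, 0.0], [0.049, -0.117, -0.001]]
42 [[0.041, 0.127, 0.002], [0.034, 0.103, 0.045], [0.034, 0.101, 0.043], [0.035, 0.102, 0.039], [0.041, 0.118, 0.001], [0.041, 0.116, 0.0], [0.037, 0.103, 0.024], [0.036, -0.087, 0.055], [0.036, -0.088, 0.057], [0.036, -0.09, 0.057], [0.038, -0.096, 0.044], [0.046, -0.112, -0.0], [0.046, -0.115, -0.001], [0.046, -0.117, -0.0]]
46 [[0.038, 0.129, -0.0], [0.032, 0.103, 0.044], [0.032, 0.102, 0.043], [0.032, 0.101, 0.04], [0.033, 0.101, 0.036], [0.033, 0.101, 0.032], [0.034, 0.102, 0.026], [0.033, -0.086, 0.057], [0.033, -0.088, 0.057], [0.033, -0.09, 0.057], [0.036, -0.096, 0.045], [0.036, -0.098, 0.044], [0.043, -0.115, 0.001], [0.043, -0.117, -0.0]]
50 [[0.035, 0.129, 0.0], [0.029, 0.104, 0.044], [0.029, 0.102, 0.044], [0.03, 0.101, 0.041], [0.03, 0.101, 0.037], [0.031, 0.101, 0.032], [0.031, 0.101, 0.028], [0.031, -0.086, 0.057], [0.031, -0.088, 0.059], [0.031, -0.09, 0.057], [0.033, -0.096, 0.044], [0.033, -0.098, 0.044], [0.04, -0.115, 0.0], [0.04, -0.117, 0.001]]
```

View pics/w34z.png

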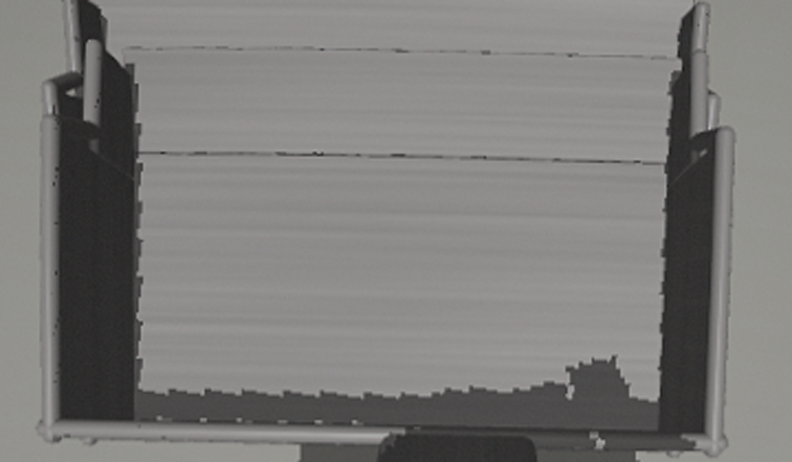

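drive_tool(commands="1 0.15 -0.05 0 0; 1 0.3 -0.1 0 0; 1 0.4 -0.1 0 0; 1 0.4 -0.1 0 0")

```text
t: 23.28
tool_pos: [0.412, 0.2615, 0.0921]
tool_rot: [2.127, 0.19, -2.129]
contact_force: [-0.0, 0.0, -2.3]
opening: 0.0369
```

drive_tool(commands="0.3 0 0 0 0; 0.12 0.05 0 0.03 0; 0.1 0.15 0 0.1 0; 0.1 0.25 0 0.17 0; 0.1 0.35 0 0.25 0; 0.1 0.45 0 0.32 0; 0.1 0.55 0 0.4 0; 0.1 0.6 0 0.42 0", newtons=20)

```text
t: 23.95
tool_pos: [0.3968, 0.2589, 0.0693]
tool_rot: [2.132, 0.191, -2.125]
contact_force: [3.8, 0.3, 0.4]
opening: 0.0382
```

```bash
python3 q3.py w35; python3 q4.py w35
```

```text
24.0 [0.3964 0.2588 0.0689] toolyaw 10.197978166623026 [ 4.7531  0.979  -0.5765] 0.038687415114643485
40 [ 0.0604 -0.0178 -0.1184] [0.5099 0.2973 0.0089]
60 [ 0.0575 -0.0178 -0.1056] [0.4973 0.295  0.0117]
80 [ 0.0562 -0.0179 -0.0929] [0.4848 0.2929 0.0129]
100 [ 0.0552 -0.0181 -0.0801] [0.4721 0.2908 0.0139]
120 [ 0.0537 -0.0183 -0.067 ] [0.4592 0.2887 0.0154]
140 [ 0.0516 -0.0184 -0.0538] [0.4461 0.2865 0.0175]
160 [ 0.0501 -0.0186 -0.0403] [0.4328 0.2843 0.0189]
180 [ 0.0479 -0.0187 -0.0267] [0.4194 0.282  0.0212]
70 [0.0006 0.0872 0.0614] [ 0.0044 -0.0816  0.0625] mid [0.0025 0.0028 0.062 ]
100 [-0.015   0.0877  0.0637] [-0.0109 -0.081   0.0647] mid [-0.013   0.0033  0.0642]
130 [-0.0307  0.0874  0.0665] [-0.0266 -0.0808  0.0662] mid [-0.0287  0.0033  0.0664]
160 [-0.0468  0.0875  0.0689] [-0.0425 -0.0831  0.0683] mid [-0.0446  0.0022  0.0686]
yaw err vs large 0.01352846907387378 back x at y0 -0.06155633791856643 z 0.07105397279551089
tcp in large -0.09215872438113097 -0.016719614833399895 0.06894907040773304
```

View pics/w35.png

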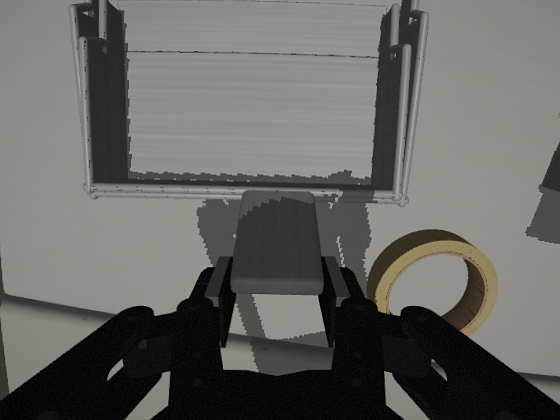

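drive_tool(commands="0.1 0.1 0 -0.05 0; 0.1 0.2 0 -0.1 0; 0.1 0.3 0 -0.15 0; 0.1 0.4 0 -0.15 0; 0.1 0.46 0 -0.15 0; 0.1 0.46 0 -0.15 0")

```text
t: 24.5
tool_pos: [0.3991, 0.2592, 0.0502]
tool_rot: [2.12, 0.189, -2.135]
contact_force: [-7.4, -1.8, 6.9]
opening: 0.0387
```

```bash
python3 q3.py w36; python3 q4.py w36
```

```text
24.55 [0.399  0.2592 0.0501] toolyaw 10.204989300095686 [-7.6121 -2.361   7.4737] 0.03857727926096619
40 [ 0.0388 -0.0162 -0.1139] [0.508  0.2952 0.0105]
60 [ 0.0404 -0.0165 -0.1029] [0.497  0.2936 0.0089]
80 [ 0.0413 -0.0168 -0.0913] [0.4856 0.2918 0.0081]
100 [ 0.0419 -0.0171 -0.0793] [0.4737 0.29   0.0076]
120 [ 0.0428 -0.0174 -0.0669] [0.4614 0.2881 0.0068]
140 [ 0.0427 -0.0177 -0.0541] [0.4488 0.2861 0.007 ]
160 [ 0.0429 -0.018  -0.0409] [0.4358 0.2841 0.0069]
180 [-0.0077 -0.0143 -0.038 ] [0.434  0.28   0.0576]
70 [0.0029 0.0901 0.0389] [ 0.0052 -0.0787  0.0562] mid [0.004  0.0057 0.0475]
100 [-0.0128  0.0899  0.0426] [-0.009  -0.0803  0.0568] mid [-0.0109  0.0048  0.0497]
130 [-0.0284  0.0884  0.0488] [-0.0236 -0.0808  0.0577] mid [-0.026   0.0038  0.0532]
160 [-0.0442  0.0891  0.0514] [-0.0389 -0.082   0.0575] mid [-0.0416  0.0036  0.0544]
yaw err vs large 2.011392251497283 back x at y0 -0.05401969765835039 z 0.05569978090040067
tcp in large -0.08948076672124804 -0.01672880376523464 0.050124927327056715
```

View pics/w36.png

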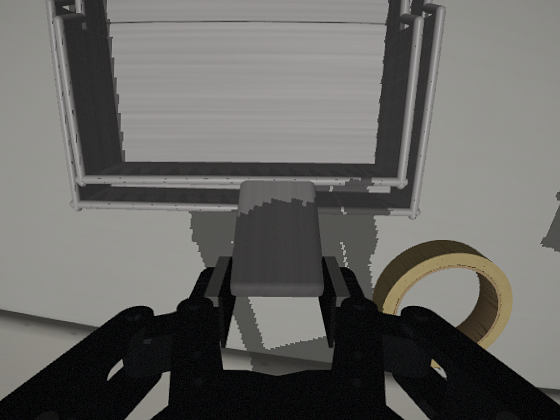

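drive_tool(commands="0.1 -0.05 0 0.06 0; 0.08 -0.05 0 0.06 0; 0.03 -0.05 0 0.06 0; -0.2 -0.05 0 0.06 0; -0.5 -0.05 0 0.06 0; -0.5 -0.2 0 0.06 0; -0.5 -0.8 0 0.06 0; -0.5 -1.6 0 0.06 0")

```text
t: 25.22
tool_pos: [0.397, 0.2581, 0.1121]
tool_rot: [2.12, 0.187, -2.134]
contact_force: [0.2, 0.1, 0.2]
opening: 0.0643
```

drive_tool(commands="-0.5 -0.8 0 0 0; -0.5 -1.6 0 0 0; -0.5 -2.2 0 0.4 0; -0.5 -2.6 0 0.8 0; -0.5 -2.6 0 0.8 0")

```text
t: 25.63
tool_pos: [0.3686, 0.2545, 0.2238]
tool_rot: [2.138, 0.194, -2.121]
contact_force: [0.9, -0.1, 0.8]
opening: 0.064
```

```bash
cat > q5.py <<'E'
from h import *
import sys
np.set_printoptions(precision=4,suppress=True)
im,d,ci=snap('wrist',sys.argv[1]); P=cloud(ci,d); p,M,o=tool(); print(o['t'],p,np.degrees(np.arctan2(M[0,1],-M[1,1])))
L0=np.array([.485,.2891]); a=np.radians(8.6); X=np.array([np.cos(a),np.sin(a)]); Y=np.array([-X[1],X[0]])
G=np.stack([(P[...,:2]-L0)@X,(P[...,:2]-L0)@Y,P[...,2]],-1); np.save('G.npy',G)
E
python3 q5.py w37; python3 - <<'E'
from h import *
snap('top','t37')
E
```

```text
25.6833 [0.3687 0.2542 0.2212] 10.2166915481003
```

View pics/w37.png

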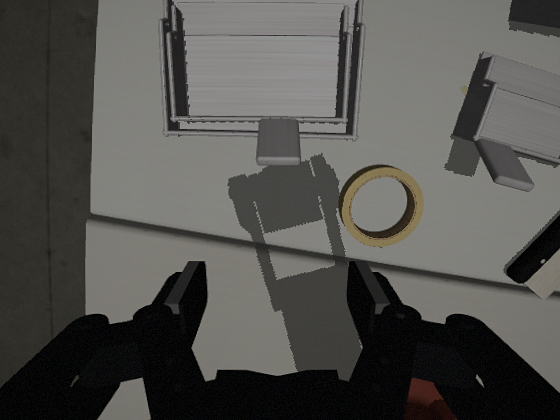

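```bash
python3 - <<'E'
from h import *
np.set_printoptions(precision=4,suppress=True)
im,d,ci=load('w37'); P=cloud(ci,d)
def q(m,lab):
    Q=P[m]; r=cv2.minAreaRect((Q[:,:2]*1000).astype(np.float32)); print(lab,len(Q),r,cv2.boxPoints(r).round(0).tolist()); 
reg=(P[...,0]>.38)&(P[...,0]<.58)&(P[...,1]>.15)&(P[...,1]<.42)
vv,uu=np.mgrid[:420,:560]; reg&=(vv<145)
for z in np.arange(.0,.07,.004): print(round(z,3),int((reg&(np.abs(P[...,2]-z)<.002)).sum()))
cv2.imwrite('pics/w37z.png',cv2.convertScaleAbs(cv2.resize(im[0:180,150:380],None,fx=3.4,fy=3.4,interpolation=cv2.INTER_CUBIC),alpha=1.2))
L0=np.array([.485,.2891]); a=np.radians(8.6); X=np.array([np.cos(a),np.sin(a)]); Y=np.array([-X[1],X[0]])
G=np.load('G.npy')
for v in (45,60,80,100): print(v,[(u,list(map(float,np.round(G[v,u],3)))) for u in list(range(162,190,3))+list(range(338,362,3))])
for u in (190,220,240,320,340): print(u,[(v,list(map(float,np.round(G[v,u],3)))) for v in range(112,140,3)])
E
```

```text
0.0 6813
0.004 2052
0.008 14381
0.012 3579
0.016 384
0.02 343
0.024 476
0.028 382
0.032 406
0.036 590
0.04 352
0.044 1895
0.048 149
0.052 75
0.056 1614
0.06 149
0.064 106
0.068 106
45 [(162, [0.014, 0.102, 0.044]), (165, [0.014, 0.1, 0.039]), (168, [0.011, 0.092, 0.057]), (171, [0.012, 0.089, 0.056]), (174, [0.014, 0.09, 0.043]), (177, [0.016, 0.09, 0.032]), (180, [0.018, 0.09, 0.022]), (183, [0.02, 0.09, 0.008]), (186, [0.02, 0.087, 0.009]), (189, [0.02, 0.084, 0.007]), (338, [0.024, -0.079, 0.009]), (341, [0.021, -0.08, 0.024]), (344, [0.018, -0.08, 0.043]), (347, [0.016, -0.08, 0.058]), (350, [0.016, -0.083, 0.057]), (353, [0.024, -0.095, 0.011]), (356, [0.022, -0.095, 0.026]), (359, [0.019, -0.095, 0.043])]
60 [(162, [-0.001, 0.103, 0.044]), (165, [0.0, 0.101, 0.039]), (168, [-0.002, 0.093, 0.056]), (171, [-0.002, 0.09, 0.057]), (174, [-0.001, 0.09, 0.046]), (177, [0.001, 0.09, 0.035]), (180, [0.002, 0.09, 0.024]), (183, [0.004, 0.09, 0.011]), (186, [0.004, 0.087, 0.008]), (189, [0.005, 0.084, 0.007]), (338, [0.008, -0.08, 0.012]), (341, [0.006, -0.08, 0.03]), (344, [0.004, -0.08
[... 2179 characters left out ...]
[-0.074, 0.024, 0.044]), (139, [-0.081, 0.028, 0.001])]
320 [(112, [-0.047, -0.064, 0.006]), (115, [-0.051, -0.064, 0.008]), (118, [-0.053, -0.058, 0.056]), (121, [-0.056, -0.058, 0.056]), (124, [-0.061, -0.065, 0.003]), (127, [-0.064, -0.065, 0.003]), (130, [-0.068, -0.065, 0.003]), (133, [-0.07, -0.064, 0.02]), (136, [-0.072, -0.061, 0.044]), (139, [-0.078, -0.066, 0.001])]
340 [(112, [-0.047, -0.081, 0.037]), (115, [-0.05, -0.081, 0.039]), (118, [-0.053, -0.078, 0.055]), (121, [-0.056, -0.078, 0.058]), (124, [-0.06, -0.088, 0.004]), (127, [-0.064, -0.088, 0.005]), (130, [-0.067, -0.089, 0.003]), (133, [-0.07, -0.088, 0.009]), (136, [-0.071, -0.082, 0.044]), (139, [-0.074, -0.082, 0.044])]
```

View pics/w37z.png

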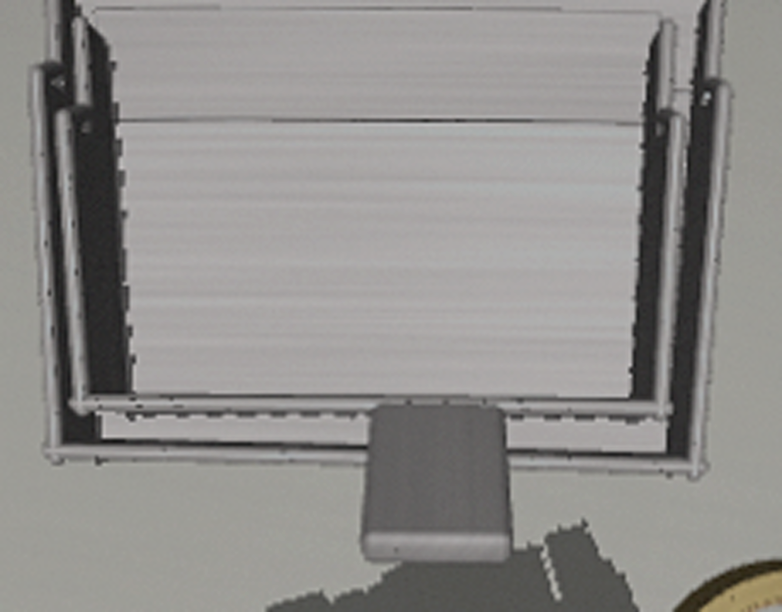

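drive_tool(commands="-1 0 0.5 0.1 0.5; -1 0 1.2 0.25 1; -1 0 2 0.4 1.5; -1 0 2.9 0.6 2; -1 0 3.8 0.8 2.5; -1 0 4.7 1 2.5; -1 0 5.4 1.2 2.5; -1 0 5.4 1.2 2.5")

```text
t: 26.4
tool_pos: [0.3582, 0.0283, 0.2163]
tool_rot: [-2.194, 0.055, 2.201]
contact_force: [-0.7, 1.4, -0.4]
opening: 0.0851
```

```bash
python3 - <<'E'
from h import *
np.set_printoptions(precision=4,suppress=True)
p,M,o=tool(); im,d,ci=snap('wrist','w38'); P=cloud(ci,d); p,M,o=tool(); print(o['t'],p,'yaw',np.degrees(np.arctan2(M[0,1],-M[1,1])),M)
reg=(P[...,0]>.37)&(P[...,0]<.60)&(P[...,1]>-.12)&(P[...,1]<.10)
m=reg&(np.abs(P[...,2]-.051)<.005); 
r=cv2.minAreaRect((P[m][:,:2]*1000).astype(np.float32)); print('wall',m.sum(),r,cv2.boxPoints(r).round(1).tolist())
t=reg&(P[...,2]>.06)&(P[...,2]<.115); T=P[t]; r=cv2.minAreaRect((T[:,:2]*1000).astype(np.float32)); print('tab',len(T),r,T.max(0),T.min(0))
for z in (.07,.08,.09,.1,.105): 
    q=T[np.abs(T[:,2]-z)<.003]; print(z,len(q),q.mean(0),q.min(0),q.max(0))
E
```

```text
26.45 [0.3584 0.0304 0.2165] yaw -2.6655892063436553 [[-0.0028 -0.0465 -0.9989]
 [ 0.0003 -0.9989  0.0465]
 [-1.     -0.0001  0.0028]]
wall 1404 ((476.1266784667969, -16.891464233398438), (149.8917999267578, 60.860076904296875), 87.0412826538086) [[441.8999938964844, -90.19999694824219], [502.6000061035156, -93.30000305175781], [510.3999938964844, 56.400001525878906], [449.6000061035156, 59.5]]
tab 1810 ((431.1064453125, 36.05582809448242), (40.30842208862305, 35.50151443481445), 87.17475891113281) [0.4488 0.0569 0.1081] [0.4126 0.0155 0.0601]
0.07 155 [0.4423 0.0351 0.0699] [0.4367 0.0155 0.067 ] [0.445  0.0556 0.073 ]
0.08 181 [0.4363 0.035  0.0801] [0.4306 0.016  0.077 ] [0.44  0.056 0.083]
0.09 184 [0.4305 0.0356 0.0901] [0.4264 0.0166 0.087 ] [0.4341 0.0563 0.093 ]
0.1 251 [0.4226 0.0367 0.1004] [0.4126 0.017  0.0971] [0.4275 0.0569 0.103 ]
0.105 565 [0.4186 0.0366 0.1047] [0.4126 0.0173 0.102 ] [0.4244 0.0567 0.1076]
```

View pics/w38.png

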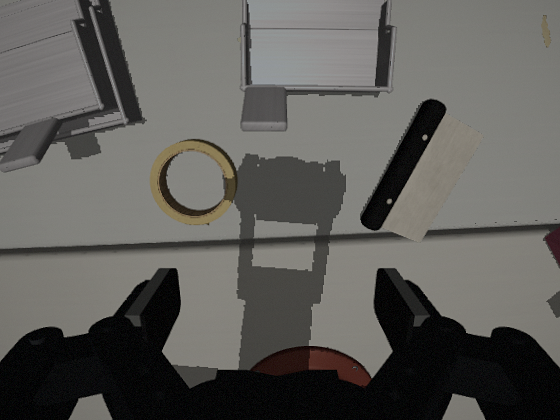

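drive_tool(commands="-1 0.5 -0.1 -0.5 0; -1 1.2 -0.22 -1 0; -1 2 -0.22 -1.4 0; -1 2.8 -0.22 -1.57 0; -1 3.5 -0.22 -1.57 0; -1 4.1 -0.22 -1.57 0; -1 4.45 -0.22 -1.57 0; -1 4.45 -0.22 -1.57 0")

```text
t: 27.12
tool_pos: [0.4176, 0.0403, 0.0348]
tool_rot: [-2.189, 0.041, 2.213]
contact_force: [0.0, 0.5, 0.4]
opening: 0.0854
```

```bash
python3 - <<'E'
from h import *
im,d,ci=snap('wrist','w39'); P=cloud(ci,d); p,M,o=tool(); print(p,o['contact_force'])
print([ (v,u,np.round(P[v,u],3)) for v,u in ((270,170),(275,160),(270,385),(275,395))])
reg=(P[...,0]>.37)&(P[...,0]<.46)&(P[...,1]>-.0)&(P[...,1]<.068)
T=P[reg&(P[...,2]>.07)&(P[...,2]<.115)]; print(T.min(0),T.max(0))
E
```

```text
[0.41941407 0.04001308 0.0372203 ] [-0.19400507 -0.59627189 -0.52759667]
[(270, 170, array([0.431, 0.084, 0.092])), (275, 160, array([0.431, 0.087, 0.096])), (270, 385, array([ 0.428, -0.004,  0.092])), (275, 395, array([ 0.427, -0.007,  0.096]))]
[0.41192517 0.01566958 0.07000889] [0.44438145 0.05688626 0.10754046]
```

View pics/w39.png

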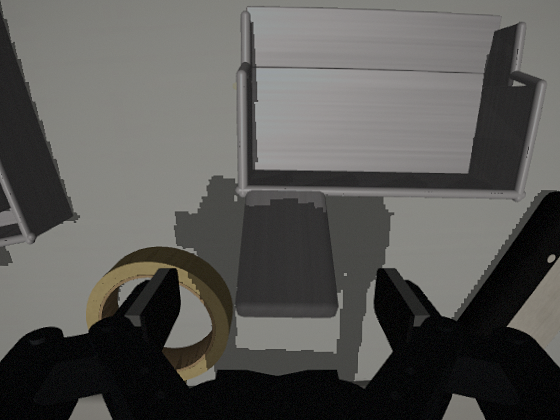

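drive_tool(commands="-0.5 0 0.09 0 0; 0 0 0.09 0 0; 0.5 0 0.09 0 0; 1 0 0.09 0 0; 1 0 0.09 0 0; 1 0 0.09 0 0; 1 -0.1 0.09 0 0; 1 -0.3 0.09 0 0", newtons=110)

```text
t: 27.83
tool_pos: [0.4207, 0.0352, 0.0518]
tool_rot: [-2.198, 0.044, 2.203]
contact_force: [-0.1, -0.3, -1.8]
opening: 0.0375
```

drive_tool(commands="1 -0.3 0 0 0; 1 -0.8 0 0 0; 1 -1.4 0 0 0; 1 -2 0 0 0; 1 -2.6 0 0 0; 1 -3 0 0 0; 1 -3 0 0 0")

```text
t: 28.42
tool_pos: [0.4242, 0.0349, 0.1773]
tool_rot: [-2.21, 0.045, 2.192]
contact_force: [0.5, -0.7, -0.7]
opening: 0.038
```

```bash
python3 - <<'E'
from h import *
np.set_printoptions(precision=4,suppress=True)
im,d,ci=snap('wrist','w40'); P=cloud(ci,d); p,M,o=tool(); print(o['t'],p,o['contact_force'],o['opening']); L=(P-p)@M
print('yaw',np.degrees(np.arctan2(M[0,1],-M[1,1])))
for v in range(30,180,20): print(v,L[v,330],L[v,400])
B=[]
for u in list(range(345,520,4)):
    c=L[175:205,u]; i=np.nanargmin(c[:,0]); B.append(c[i])
B=np.array(B); k=np.polyfit(B[:,1],B[:,2],1); print('back slope deg',np.degrees(np.arctan(k[0])),k,B[:,0].mean())
for v in (90,110,130,150,170):
    l=np.nanargmin(L[v,225:260,0])+225; r=np.nanargmin(L[v,500:559,0])+500; print(v,L[v,l],L[v,r],'mid',(L[v,l]+L[v,r])/2)
E
```

```text
28.4667 [0.4231 0.035  0.1747] [-0.2476 -0.7496 -2.4825] 0.03792259238378532
yaw -2.3159832272509306
30 [ 0.0335  0.0315 -0.1204] [ 0.033   0.0731 -0.1209]
50 [ 0.0356  0.0322 -0.1096] [ 0.0345  0.0745 -0.11  ]
70 [ 0.0365  0.0327 -0.0983] [ 0.0367  0.0762 -0.0988]
90 [ 0.0367  0.0332 -0.0865] [ 0.0369  0.0774 -0.087 ]
110 [ 0.0379  0.0338 -0.0744] [ 0.0359  0.0782 -0.0748]
130 [ 0.0369  0.0342 -0.062 ] [ 0.0366  0.0796 -0.0623]
150 [ 0.0375  0.0348 -0.0491] [ 0.0354  0.0804 -0.0496]
170 [ 0.036   0.0352 -0.0362] [ 0.0371  0.0824 -0.0361]
back slope deg 7.550841231551952 [ 0.1326 -0.0404] -0.000496630130710641
90 [-0.0134 -0.0202 -0.084 ] [-0.0127  0.12   -0.0856] mid [-0.0131  0.0499 -0.0848]
110 [-0.0132 -0.0215 -0.0746] [-0.014   0.1192 -0.0759] mid [-0.0136  0.0489 -0.0753]
130 [-0.0134 -0.0223 -0.065 ] [-0.0136  0.1203 -0.0661] mid [-0.0135  0.049  -0.0656]
150 [-0.0133 -0.0206 -0.0551] [-0.0138  0.1215 -0.0559] mid [-0.0136  0.0504 -0.0555]
170 [-0.0131 -0.0215 -0.0449] [-0.0132  0.1218 -0.0454] mid [-0.0131  0.0501 -0.0451]
```

View pics/w40.png

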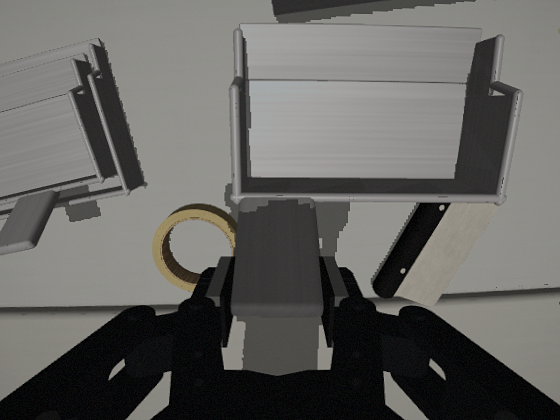

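drive_tool(commands="1 -0.3 -0.3 0 -0.2; 1 -0.5 -0.9 0.1 -0.5; 1 -0.6 -1.6 0.2 -0.9; 1 -0.6 -2.4 0.3 -1.3; 1 -0.6 -3.2 0.4 -1.7; 1 -0.6 -4 0.5 -2.1; 1 -0.6 -4.8 0.6 -2.32; 1 -0.6 -5.5 0.65 -2.32")

```text
t: 29.13
tool_pos: [0.4029, 0.2575, 0.194]
tool_rot: [2.132, 0.174, -2.139]
contact_force: [-0.2, 0.0, -1.9]
opening: 0.0374
```

```bash
python3 - <<'E'
from h import *
p,M,o=tool(); print(o['t'],p,M[:2,1:],np.degrees(np.arctan2(M[0,1],-M[1,1])))
d=np.array([.4073,.3317])-p[:2]; print(d, 'units y,z', d@M[:2,1]/.04, d@M[:2,2]/.04)
E
```

```text
29.1333 [0.40286576 0.25746041 0.19397593] [[ 0.16284833 -0.98664582]
 [-0.98665104 -0.1628462 ]] 9.372263241413291
[0.00443424 0.07423959] units y,z -1.8131614822944082 -0.41161658430270825
```

drive_tool(commands="1 0 -0.5 -0.1 0; 1 0 -1.1 -0.25 0; 1 0 -1.6 -0.38 0; 1 0 -1.82 -0.42 0; 1 0 -1.82 -0.42 0; 1 0 -1.82 -0.42 0")

```text
t: 29.63
tool_pos: [0.4088, 0.3298, 0.1948]
tool_rot: [2.133, 0.172, -2.138]
contact_force: [-0.4, -0.2, -1.6]
opening: 0.0375
```

```bash
cat > q6.py <<'E'
from h import *
import sys
np.set_printoptions(precision=4,suppress=True)
im,d,ci=snap('wrist',sys.argv[1]); P=cloud(ci,d); p,M,o=tool(); print(o['t'],p,o['contact_force'],o['opening'],np.degrees(np.arctan2(M[0,1],-M[1,1])))
m0=np.array([.4868,.2940]); a=np.radians(8.9); X=np.array([np.cos(a),np.sin(a)]); Y=np.array([-X[1],X[0]])
G=np.stack([(P[...,:2]-m0)@X,(P[...,:2]-m0)@Y,P[...,2]],-1)
zt=float(sys.argv[2]); m=(np.abs(G[...,2]-zt)<.004)&(np.abs(G[...,0])<.08)&(np.abs(G[...,1])<.1)
r=cv2.minAreaRect((G[m][:,:2]*1000).astype(np.float32)); print(m.sum(),r,cv2.boxPoints(r).round(1).tolist())
print('tcp in med frame',(p[:2]-m0)@X,(p[:2]-m0)@Y)
E
python3 q6.py w41 0.207
```

```text
29.6833 [0.409  0.3295 0.1952] [ 0.0251 -0.2234 -2.2656] 0.03763202748759069 9.267284593949423
4323 ((-15.774499893188477, -1.9586257934570312), (62.76698303222656, 150.43118286132812), 1.2668132781982422) [[-48.79999923706055, 72.5], [-45.5, -77.80000305175781], [17.299999237060547, -76.5], [13.899999618530273, 73.9000015258789]]
tcp in med frame -0.07135750343520351 0.04712414295814438
```

View pics/w41.png

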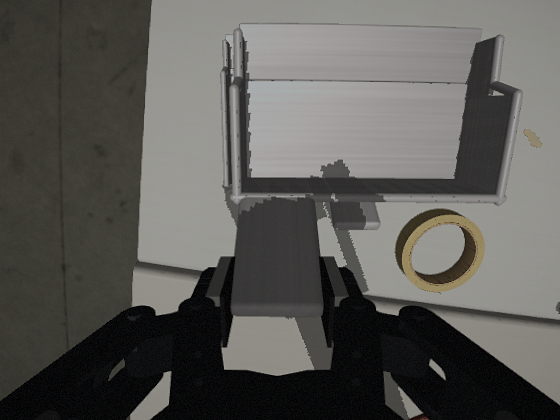

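drive_tool(commands="1 0.4 -0.05 -0.05 0.2; 1 1 -0.05 -0.05 0.2; 1 1.7 -0.05 -0.05 0.2; 1 2.3 -0.05 -0.05 0.2; 1 2.8 -0.05 -0.05 0.2; 1 3.2 -0.05 -0.05 0.2; 1 3.35 -0.05 -0.05 0.2; 1 3.35 -0.05 -0.05 0.2")

```text
t: 30.35
tool_pos: [0.4099, 0.331, 0.0603]
tool_rot: [2.142, 0.152, -2.15]
contact_force: [0.2, 0.1, -1.2]
opening: 0.0377
```

```bash
python3 q6.py w42 0.072
```

```text
30.4 [0.411  0.3318 0.062 ] [ 0.7334  0.0859 -2.1776] 0.03777535798115334 8.224478732560915
5656 ((-31.28038787841797, -1.682769775390625), (150.3612823486328, 91.73001861572266), 89.03466796875) [[-78.4000015258789, -76.0999984741211], [13.300000190734863, -77.5999984741211], [15.800000190734863, 72.69999694824219], [-75.9000015258789, 74.30000305175781]]
tcp in med frame -0.06905985696695864 0.049118549778706444
```

View pics/w42.png

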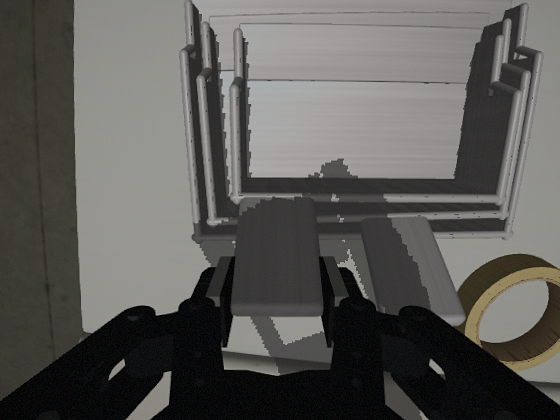

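drive_tool(commands="1 0.15 -0.05 0 0; 1 0.27 -0.05 0 0; 1 0.36 -0.05 0 0; 1 0.42 -0.05 0 0; 1 0.45 -0.05 0 0; 1 0.45 -0.05 0 0")

```text
t: 30.9
tool_pos: [0.4103, 0.3359, 0.0487]
tool_rot: [2.144, 0.156, -2.148]
contact_force: [-16.0, -3.1, 21.1]
opening: 0.0378
```

```bash
python3 q6.py w43 0.058; python3 - <<'E'
from h import *
im,d,ci=load('w43'); P=cloud(ci,d)
for v in (40,70,90,110,130,150,170,185): print(v,P[v,300],P[v,420])
E
```

```text
30.95 [0.4103 0.3359 0.0487] [-16.5853  -3.3629  21.0359] 0.0377641095779207 8.302279414313883
10574 ((-21.67901611328125, 0.9945220947265625), (90.7989273071289, 179.61376953125), 0.8326730728149414) [[-68.4000015258789, 90.0999984741211], [-65.80000305175781, -89.5], [25.0, -88.0999984741211], [22.399999618530273, 91.5]]
tcp in med frame -0.06905981612467042 0.05326636070610871
40 [0.52403767 0.33888542 0.01477352] [0.53483423 0.26923939 0.01644836]
70 [0.50777394 0.33613154 0.01306645] [0.5191201  0.26381978 0.01298375]
90 [0.4964522  0.33419989 0.01177981] [0.50800616 0.26003162 0.01076512]
110 [0.48468845 0.33215773 0.01001642] [0.49625081 0.25688255 0.01053666]
130 [0.47258966 0.33029366 0.01179275] [0.48414486 0.25440479 0.01219836]
150 [0.45981802 0.32800642 0.00902925] [0.47170746 0.25064147 0.0111385 ]
170 [0.44706174 0.32600672 0.01057989] [0.45889906 0.24726168 0.01130968]
185 [0.44426785 0.32777906 0.04374015] [0.45334321 0.25706205 0.03794703]
```

View pics/w43.png

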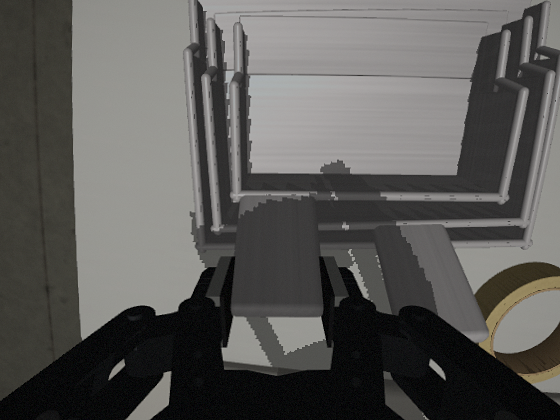

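drive_tool(commands="1 -0.05 0 0.03 0; 1 -0.1 0 0.06 0; 1 -0.1 0 0.06 0")

```text
t: 31.2
tool_pos: [0.41, 0.3355, 0.0506]
tool_rot: [2.151, 0.158, -2.142]
contact_force: [-1.3, -0.1, 3.5]
opening: 0.0377
```

```bash
python3 q6.py w44 0.058; python3 - <<'E'
from h import *
im,d,ci=load('w44'); P=cloud(ci,d)
for v in (40,70,90,110,130,150,170): print(v,P[v,300],P[v,420])
E
```

```text
31.25 [0.4097 0.3354 0.0501] [-2.05    1.3317  4.1604] 0.037474739804735806 8.313806298778376
10027 ((-22.251094818115234, 0.2193603515625), (91.15806579589844, 181.25588989257812), 0.6897119879722595) [[-68.9000015258789, 90.30000305175781], [-66.69999694824219, -91.0], [24.399999618530273, -89.9000015258789], [22.200000762939453, 91.4000015258789]]
tcp in med frame -0.06976081902804027 0.052857843312899166
40 [0.5241802  0.33851905 0.01615405] [0.53544335 0.26789953 0.01616304]
70 [0.5078506  0.33574197 0.01422322] [0.51939998 0.26274592 0.01342823]
90 [0.49654069 0.33372986 0.01167673] [0.50813565 0.25914851 0.01168445]
110 [0.4846466  0.33173382 0.01089079] [0.49625533 0.25632946 0.01224254]
130 [0.47245984 0.32985274 0.01263465] [0.48411439 0.25337889 0.01274618]
150 [0.45980652 0.32769629 0.01149487] [0.47157258 0.24942699 0.01123631]
170 [0.4468008  0.32554511 0.01139503] [0.4587682  0.24650626 0.01241381]
```

drive_tool(commands="0.15 0 0 0.02 0; 0.08 0 0 0.02 0; 0 0 0 0.02 0; -0.12 0 0 0.02 0; -0.15 0 0 0.02 0; -0.15 -0.2 0 0.02 0; -0.15 -0.7 0 0.02 0; -0.15 -1.4 0 0.02 0", newtons=20)

```text
t: 31.92
tool_pos: [0.4055, 0.3329, 0.1021]
tool_rot: [2.138, 0.152, -2.152]
contact_force: [1.2, 0.2, 0.2]
opening: 0.0491
```

drive_tool(commands="-0.15 -0.8 0 0 0; -0.15 -1.6 0 0 0; -0.15 -2.4 0 0.3 0; -0.15 -2.8 0 0.8 0; -0.15 -2.8 0 1.2 0; -0.15 -2.8 0 1.2 0")

```text
t: 32.42
tool_pos: [0.3592, 0.3278, 0.2187]
tool_rot: [2.149, 0.159, -2.144]
contact_force: [0.9, 0.1, -0.1]
opening: 0.049
```

```bash
python3 q6.py w45 0.061; python3 - <<'E'
from h import *
im,d,ci=load('w45')
cv2.imwrite('pics/w45z.png',cv2.convertScaleAbs(cv2.resize(im[0:220,120:400],None,fx=2.7,fy=2.7,interpolation=cv2.INTER_CUBIC),alpha=1.2))
E
```

```text
32.4667 [0.3598 0.3275 0.2173] [-1.1331 -0.4717  0.0158] 0.049291835353947586 8.338115329450183
2028 ((-23.283931732177734, -0.0825042724609375), (90.49070739746094, 177.0408172607422), 0.5254373550415039) [[-69.30000305175781, 88.0], [-67.69999694824219, -89.0], [22.799999237060547, -88.19999694824219], [21.100000381469727, 88.80000305175781]]
tcp in med frame -0.1202770079059716 0.052778619760502785
```

View pics/w45.png

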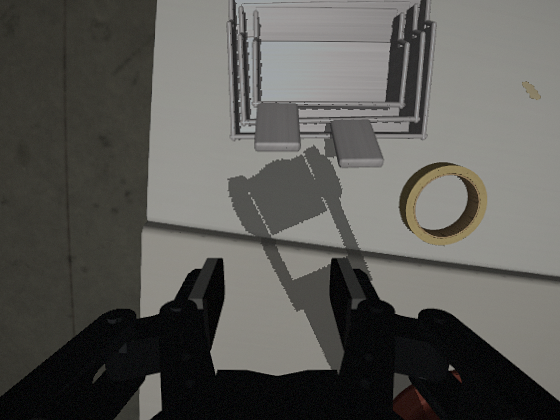

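```bash
python3 - <<'E'
from h import *
np.set_printoptions(precision=4,suppress=True)
im,d,ci=load('w45'); P=cloud(ci,d)
m0=np.array([.485,.2891]); a=np.radians(8.6); X=np.array([np.cos(a),np.sin(a)]); Y=np.array([-X[1],X[0]])
G=np.stack([(P[...,:2]-m0)@X,(P[...,:2]-m0)@Y,P[...,2]],-1)*1000
for v in (40,60,80,95): print(v,[(u,list(map(int,np.round(np.nan_to_num(G[v,u]))))) for u in list(range(228,268,2))])
for v in (40,60,80,95): print(v,[(u,list(map(int,np.round(np.nan_to_num(G[v,u]))))) for u in list(range(378,436,2))])
for u in (280,310,330,390): print(u,[(v,list(map(int,np.round(np.nan_to_num(G[v,u]))))) for v in range(5,145,5)])
E
```

```text
40 [(228, [20, 104, 45]), (230, [20, 102, 44]), (232, [22, 101, 37]), (234, [25, 101, 19]), (236, [28, 101, 3]), (238, [18, 93, 57]), (240, [18, 91, 57]), (242, [18, 89, 56]), (244, [23, 90, 27]), (246, [27, 90, 8]), (248, [27, 88, 8]), (250, [27, 85, 8]), (252, [27, 83, 8]), (254, [17, 78, 60]), (256, [17, 76, 60]), (258, [26, 77, 12]), (260, [26, 74, 13]), (262, [26, 72, 13]), (264, [26, 70, 12]), (266, [26, 68, 12])]
60 [(228, [2, 105, 44]), (230, [2, 103, 44]), (232, [2, 101, 43]), (234, [4, 101, 28]), (236, [7, 101, 9]), (238, [8, 100, 2]), (240, [0, 92, 56]), (242, [0, 90, 57]), (244, [3, 89, 40]), (246, [5, 89, 19]), (248, [7, 88, 8]), (250, [7, 86, 7]), (252, [0, 80, 60]), (254, [0, 78, 61]), (256, [0, 76, 62]), (258, [5, 77, 18]), (260, [6, 75, 12]), (262, [6, 73, 12]), (264, [6, 71, 13]), (266, [6, 68, 12])]
80 [(228, [-13, 112, 0]), (230, [-17, 104, 45]), (232, [-17, 102, 43]), (234, [-16, 101, 36]), (236, [-15, 101, 18]), (238, [-13, 100, 3]), (240, [-18, 92, 57]), (242, [-18, 90, 57]), (244, [-18, 89, 56]), (246, [-14, 90, 14]), (248, [-14, 89, 7]), (250, [-14, 87, 6]), 
[... 4845 characters left out ...]
4, 57]), (125, [-61, 4, 55]), (130, [-69, -4, 5]), (135, [-71, 2, 44]), (140, [-80, -5, 1])]
390 [(5, [61, -62, 11]), (10, [54, -60, 19]), (15, [50, -60, 18]), (20, [45, -61, 17]), (25, [40, -61, 16]), (30, [36, -62, 15]), (35, [31, -63, 14]), (40, [26, -63, 14]), (45, [21, -64, 14]), (50, [16, -65, 12]), (55, [11, -64, 16]), (60, [6, -63, 18]), (65, [1, -64, 18]), (70, [-5, -63, 22]), (75, [-10, -63, 22]), (80, [-15, -63, 24]), (85, [-20, -64, 21]), (90, [-25, -64, 23]), (95, [-31, -64, 26]), (100, [-36, -63, 29]), (105, [-41, -54, 60]), (110, [-46, -71, 7]), (115, [-52, -72, 7]), (120, [-56, -56, 55]), (125, [-63, -73, 5]), (130, [-68, -74, 5]), (135, [-71, -61, 44]), (140, [-80, -76, 0])]
```

View pics/w45z.png

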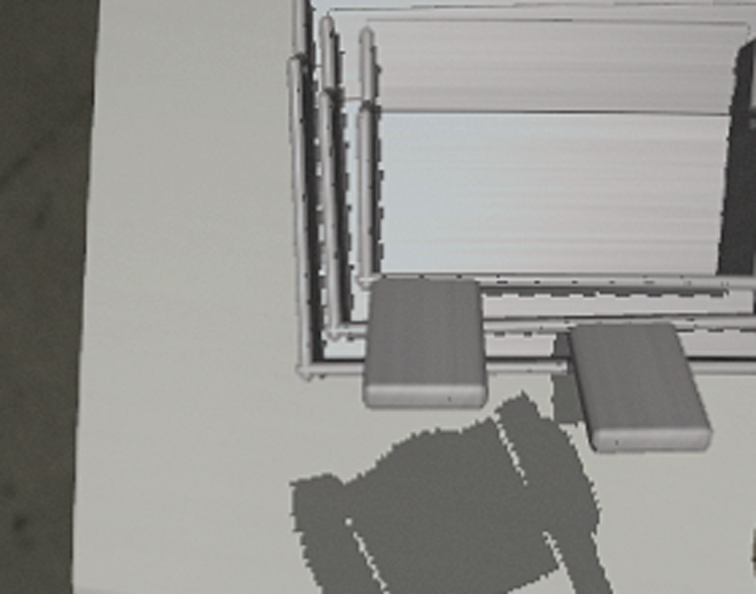

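drive_tool(commands="-0.15 -0.5 0.5 0.6 0; -0.15 -1 1.2 1.2 0; -0.15 -1 2 1.5 0; -0.15 -1 2.5 1.5 0; -0.15 -1 2.5 1.5 0; -0.15 -1 2.5 1.5 0")

```text
t: 32.97
tool_pos: [0.3156, 0.2192, 0.2557]
tool_rot: [2.147, 0.153, -2.148]
contact_force: [1.1, -0.5, -0.0]
opening: 0.0486
```

```bash
python3 - <<'E'
from h import *
np.set_printoptions(precision=4,suppress=True)
print(tool()[0],ctrl.get_obs()['contact_force'])
im,d,ci=snap('top','t50'); im2,d2,ci2=snap('scene','s50')
for tag in ('t1','t50','scene0','s50'):
    i,dd,c=load(tag); P=cloud(c,dd); 
    Q,r,b=rectfit(P,.0425,.005,(.37,.62,.13,.43),0); print(tag,len(Q),[np.round(x,1) for x in r[:2]],round(r[2],1)); print(np.round(b,0).tolist())
cv2.imwrite('pics/t50z.png',cv2.resize(im[40:270,120:440],None,fx=2.4,fy=2.4,interpolation=cv2.INTER_CUBIC))
cv2.imwrite('pics/s50z.png',cv2.resize(im2[120:290,150:420],None,fx=2.9,fy=2.9,interpolation=cv2.INTER_CUBIC))
P=cloud(ci,d); H=hop(P); m=(H[...,0]>-.08)&(H[...,0]<.03)&(np.abs(H[...,1])<.08)&np.isfinite(P[...,2])&(P[...,2]<.3); print('flap z',np.percentile(P[...,2][m],[2,50,98]))
E
```

```text
[0.3156 0.2192 0.2557] [ 1.0507 -0.538  -0.0352]
t1 163 [array([464.9, 287.7]), array([112.3, 207.5])] 8.4
[[394.0, 382.0], [425.0, 177.0], [536.0, 193.0], [505.0, 399.0]]
t50 72 [array([442. , 290.8]), array([226.7,  53.2])] 76.2
[[389.0, 187.0], [441.0, 174.0], [495.0, 395.0], [443.0, 407.0]]
scene0 58 [array([424.3, 222.3]), array([ 47. , 111.7])] 28.9
[[377.0, 260.0], [431.0, 162.0], [472.0, 185.0], [418.0, 283.0]]
s50 246 [array([467.6, 287.4]), array([124.5, 212.1])] 8.1
[[391.0, 384.0], [421.0, 174.0], [544.0, 191.0], [514.0, 401.0]]
flap z [0.163  0.1698 0.1767]
```

View pics/t50z.png

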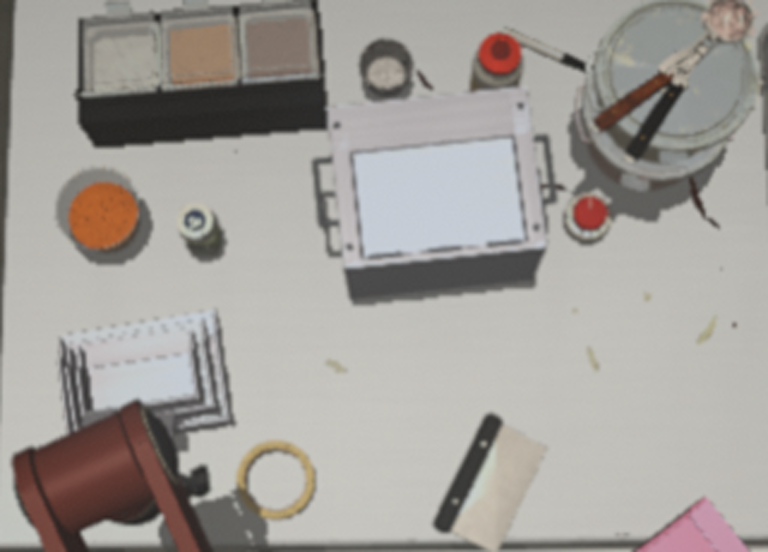

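View pics/s50z.png

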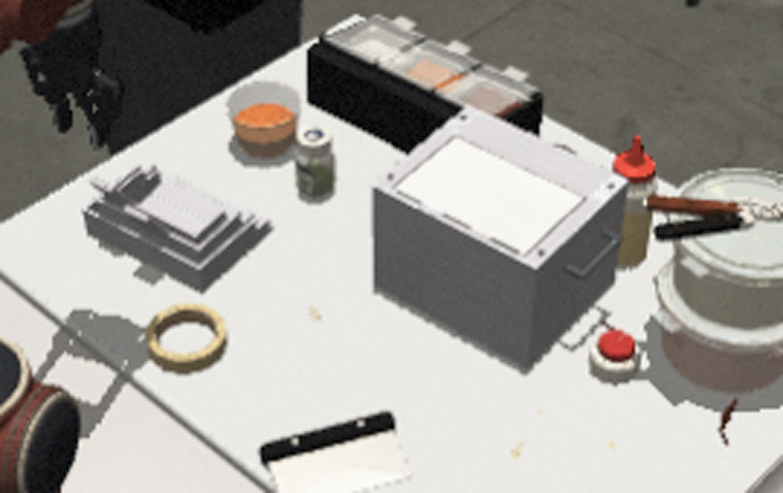

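```bash
python3 -c "
from station import ctrl
print(ctrl.finish_job())"
```

```text
the job is handed in; nothing more can be done
None
```

The cupcakes are in the hopper, the flap has shut, and the three pans are nested in size order, noses the same way. I handed the job in at about 33 s of the 72 s allowed. One step did not go as asked (the first point below).

**How it went**
- **Tipping:** the drive cannot tilt the tool, so I pinched the medium pan's tab across its width and let the pan turn in loosened fingers. At about 36° nose-down both cupcakes slid out early, while the flap was still shut. They stood upside down on the flap and the far edge of the hopper top.
- **Mending it:** I tilted the empty pan to about 50° against the hopper's near face, then pressed the flap open with its nose. Both cupcakes dropped in and were seen inside. I then drew the pan out and the flap sprang shut.
- **Nesting:** I set the medium pan into the large one, then the small pan into the medium one. The small pan went down with about 21 N, which I eased to 4 N before letting go.

**Last checks**
- **Pans:** the step between wall tops is about 12.5 mm large to medium and 3.5 mm medium to small (nominal 12 and 3), so each lies flat. The small pan is about 2.5 mm off centre sideways, within its 12 mm play.
- **Large pan:** its corners are within about 4 mm of where they were before nesting, in a coarse measurement.
- **Hopper and surroundings:** the flap reads 0.170 m, level with the hopper top. The things round about look unmoved.

**What disagreed**
- The fingertips sit about 43 mm behind the reported TCP. The first grasp therefore closed on nothing above the tab, and I corrected the height from the images.
- The gripper did not touch the cupcakes in any picture.

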